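# Parrot shelf: lock on the perch arms, pry open the treat tin, fill the cup

## Task

Get the parrot's shelf ready: hang every perch arm lying on the shelf on an upright of its own - claws into the two slots, then press it down until it clicks fully home. Lever the treat tin's tight lid open with the flat blade, put every seed bar from the tin into the orange cup on the turntable, and lay the blade back flat on its cork mat. Leave the other toys and dishes where they are.

Things in the scene. Friction and masses are not known exactly. Their poses are not given: they have to be found in the camera images.
- stand: Three white steel uprights, 44 mm wide, 100 mm apart, tops 260 mm up, on a plywood foot, fixed. Origin on the shelf under the middle one's front face (the -x side, towards the robot); y along the row. Front walls 4 mm thick, flush at x = 0. Each takes one arm: two slots in its middle, 11 mm wide, 36 high, at heights 152-188 and 202-238 mm, hollow behind.
- seat0 (a point): On the front face of the right-hand (-y) upright, 120 mm above the shelf, axes as the stand's: a hung and locked arm has its origin here and its axes along these.
- seat1 (a point): On the front face of the middle upright, 120 mm above the shelf, axes as the stand's: a hung and locked arm has its origin here and its axes along these.
- seat2 (a point): On the front face of the left-hand (+y) upright, 120 mm above the shelf, axes as the stand's: a hung and locked arm has its origin here and its axes along these.
- catch0 (a joint): Sprung nose in the face of the upright of seat0, 4-12 mm above the seat: 0 = out (4 mm proud), 0.006 m = pushed in. A hooked arm rests on its sloped top, about 9 mm too high; pressing the arm's flange (5 to 15 N; its weight alone is too little) pushes it in, and it snaps out over the plate's bottom lip when the arm is home.
- catch1 (a joint): Sprung nose in the face of the upright of seat1, 4-12 mm above the seat: 0 = out (4 mm proud), 0.006 m = pushed in. A hooked arm rests on its sloped top, about 9 mm too high; pressing the arm's flange (5 to 15 N; its weight alone is too little) pushes it in, and it snaps out over the plate's bottom lip when the arm is home.
- catch2 (a joint): Sprung nose in the face of the upright of seat2, 4-12 mm above the seat: 0 = out (4 mm proud), 0.006 m = pushed in. A hooked arm rests on its sloped top, about 9 mm too high; pressing the arm's flange (5 to 15 N; its weight alone is too little) pushes it in, and it snaps out over the plate's bottom lip when the arm is home.
- arm0: Perch arm, loose, 0.2 kg (arms are alike; absent: None). Birch bar 24 mm wide, 26 high, x -130 to -5, underside z = 0; at its +x end a steel back plate 40 wide, x -5 to 0, 100 high, its top folded forward as a thumb flange (x -22 to 0, top z = 100). Origin: bar's underside at the plate's rear face; x towards the claws, z up. It lies on the bar's underside; grip the bar near x = -75.
- arm1: Perch arm like arm0. From the rear face of the back plate two L-shaped claws 6 mm thick, in the middle (y = 0), point to +x: necks 8 mm high with undersides at z = 32 and 82 mm, and tongues at x = 5.7 to 11.7 mm that hang 18 mm below the neck's underside.
- arm2: Perch arm like arm0. To hang one: hold it level, 18 to 28 mm above its seat, push it on +x until the plate meets the face, lower it until it rests on the sprung nose about 9 mm up (claws hooked), let go, then press the flange down close to the upright until home. Pressing far out on the bar jams the claws.
- tin: Aluminium tin, fixed, 120 (x) x 180 (y) x 48 mm high, walls and floor 4 mm. Origin under its centre; -x is the front, towards the robot. Lid: 4 mm sheet on top, hinged along y at x = 62, z = 48; its lip reaches to x = -74, 14 mm past the front wall. Under the lip, along the front wall, a 12 mm deep ledge, top z = 36, leaves a gap 12 mm high.
- lid (a joint): Tin lid: 0 shut, 1.95 rad fully open (upright at 1.57, leaning back beyond). Stiff hinge (about 0.16 N m), stays where it is left.
- treat0: Pressed seed bar, 70 (x) x 22 (y) x 24 mm high, 45 g, loose, lying on the tin's floor; origin under its centre. One or two (absent: None).
- treat1: Pressed seed bar, 70 (x) x 22 (y) x 24 mm high, 45 g, loose, lying on the tin's floor; origin under its centre. One or two (absent: None).
- blade: Flat prying blade with a wooden handle, 195 mm long, 90 g, loose, lying on the mat. Flat handle 38 wide, 14 high, x = -80 to 20 mm; steel blade 32 wide, 3 thick, x = 20 to 115 mm (the tip), mid-thickness at z = 7 mm. Origin at the handle's underside near the balance point; x towards the tip, z up.
- mat: Thin cork mat 210 (x) x 70 (y) x 1 mm, fixed; origin under its centre.
- cup (a point): Centre of the inner floor of the orange cup (inner radius 43 mm at the floor to 48 mm at the rim, 46 mm deep, floor 30 mm above the shelf), fixed 38 mm off the axis of a white turntable 190 mm across, top 26 mm above the shelf, that turns with light friction and starts at any angle.
- mirror: loose bystander, stays where it is: flat steel mirror disc 74 mm across, 7 high; origin under its centre.
- spool: loose bystander, stays where it is: beech spool 54 mm across, 60 high; origin under its centre.
- spinner: loose bystander, stays where it is: purple three-armed acrylic spinner 100 mm across, 22 high; origin under its centre.
- jar: loose bystander, stays where it is: amber jar 72 mm across, 100 high; origin under its centre.
- mug: loose bystander, stays where it is: steel mug 80 mm across, 85 high; origin under its centre.
- katori: loose bystander, stays where it is: small steel bowl 100 mm across, 40 high; origin under its centre.
- chew: loose bystander, stays where it is: wooden chew block 90 x 45 x 30 mm; origin under its centre.
Things that resemble listed ones, but are neither listed nor needed, are in the scene too. Leave any turquoise look-alike of the arm0 alone.

How it is judged:
By the outcome, as a careful person would: the job done as asked, in the order asked, and still so for the second after the job is handed in, with the robot touching nothing.
Of arm0, arm1, arm2 only 2 to 3 are there at a start; the rules pass over those that are not, and their reading is None.
Of treat0, treat1 only 1 to 2 are there at a start; the rules pass over those that are not, and their reading is None.
At some moment in a run one of blade may be knocked a few centimetres aside while the robot is not near it.
It also fails if it takes over 210 s, if anything falls off the work surface, if the arm or the gripper's body presses on something with over 40 N, if the wrist force passes 120 N, or if a joint passes its speed limit or range.

## Robot

A 6-joint arm with a two-finger parallel gripper is mounted at the origin on the work surface. World frame = base frame: x ahead of the robot, y to its left, z up, the work surface at z = 0. Lengths are in mm, angles in rad, forces in N, time in s.
With the tool pointing down it reaches from about 150 to 775 mm from the base axis. Payload 6.1 kg.
Tool frame: the origin (TCP) lies midway between the tips of the shut fingers; the grasp point (between the pads) lies r.grasp_offset behind it (r.grasp_offset is the distance from the TCP to the grasp point, in mm); y points along the fingers, z is the direction in which the jaws open and shut, and the axes are right-handed (so a half turn about y gives the same grasp; the last joint's range is limited). The gripper opens to 85 mm and grips with 20 to 120 N. Pads are 22 mm wide; open, the fingers measure 114 mm over their backs; the gripper's body (76 mm by 85 mm) begins 54 mm behind the grasp point. The pads swing forward as they close: fully open they stand 13 mm farther back than shut.
Start: joints at [1.254, 0.126, -0.04, 1.405, 0, 1.571], TCP at [163.545, 498.86, 231.295] pointing down, gripper open.
Joint ranges: [-2.72, 2.72], [-0.95, 1.95], [-1.27, 1.35], [-1.78, 2.02], [-1.46, 1.47], [-3.14, 3.14]. Speed limits (rad/s): [2.39, 2.39, 3.01, 3.14, 3.14, 3.14].

## Interface

Orientations are given as a unit quaternion [x, y, z, w].
In Python, from workcell import r gives the robot as it stands. The module is installed in compiled form; this text tells all that it offers.
- The arm moves only by the tool apply_moves, never from a script. Its argument "series" is one flat list of numbers, 7 for each row, row after row: the turn, a rotation vector about the world's x, y, z in rad, then the shift along the world's x, y, z in mm, then the closure in counts, from 0 (fully open) to 255 (shut). A call has 1 to 5 rows; each row shifts and turns the commanded pose from where the row before left it; what a row does not reach is not made up. A row lasts 1/10 s, in which the tool goes at most 50 mm and 8.59 degrees, less where a joint would pass 70% of its speed; a pose out of reach is approached as far as the arm can. A call is refused whole if a number of a shift passes 50 or a number of a turn 0.15, either way. A call with a gripper value outside its range is refused whole. The fingers move at their own pace and stop on an object; the grip force is fixed at half the most. Time passes only in rows, so rows that do not move let the fingers close. It gives the time, the measured TCP pose, the force and the opening at its end, in the units of the state.
- r.state(): the state, without advancing time (a new reading comes with each control period).
- r.capture(name): name is "scene" or "top"; returns a dict with "img" (400x640x3 uint8, red, green, blue), "camera_matrix" (3x3 intrinsics, pixels), "R" (3x3) and "t" (3): a world point X has camera coordinates R X + t. Camera axes: x right, y down, z forward; pixel columns grow to the right and rows downward; lengths in mm; the calibration is good to about 2 mm. A picture is of the moment at which its call begins. There is no depth.
- r.finish_job(): hands the job in, once; it reports no verdict.
The state is a dict: "clock": time; "joint_pos": joint angles; "joint_velocities": joint speeds; "joint_efforts": joint torques, N m; "eef_pos": TCP position; "ee_rot": TCP orientation; "wrist_force": force on the tool from outside, world axes, zero at the start; "wrist_torque": the same for the moment, N m; "width": finger opening in mm.
Only numpy, scipy, OpenCV 4.12 (cv2) and the standard library are available. Lean on these libraries where they do the work, as an engineer would, in place of code of your own. Each camera call takes 0.05 s, during which the arm holds its last target.

## Working session

There is one attempt and no reset: what is moved stays moved. The work goes in short steps, Python scripts to look and compute and a tool call to move; the robot and the scene stay as the last step left them, time stands still between calls to the robot, and variables do not carry over. Pictures are saved under pics/ and viewed, and the job is handed in when it is done.

Besides the shell and the picture viewer there is one more tool, called after "Request:" in YAML: its name, and indented under it one key for each argument. apply_moves: Moves the arm, as the interface text tells. Its arguments: {"type":"object","properties":{"series":{"type":"array","items":{"type":"number"}}},"required":["series"]}

```bash
mkdir -p pics; ls
python3 - <<'E'
from workcell import r
import cv2
print(r.state(), r.grasp_offset)
for n in("scene","top"):
    c=r.capture(n); cv2.imwrite(f"pics/{n}0.png",c["img"][:,:,::-1]); print(n,c["camera_matrix"],c["R"],c["t"])
E
```

```text
pics
{'clock': 0.0, 'joint_pos': array([ 1.25403576e+00,  1.26355061e-01, -4.05816326e-02,  1.40539241e+00,
        9.67895018e-06,  1.57075326e+00]), 'joint_velocities': array([-3.42259364e-04,  1.48643674e-03, -9.52366053e-04, -3.71646335e-04,
        5.10276726e-04,  9.50371544e-05]), 'joint_efforts': array([-1.18550097e-04, -4.35916686e+01,  3.52923882e+01,  1.73304806e-02,
       -1.02255801e-04,  1.08428910e-05]), 'eef_pos': array([163.40634268, 498.50615211, 230.55361972]), 'ee_rot': array([ 0.69879345, -0.11159795,  0.11142023, -0.69772426]), 'wrist_force': array([ 0.32790038,  0.49949621, -0.20974747]), 'wrist_torque': array([ 0.04322885, -0.0439499 , -0.02714163]), 'width': 85.41342698886359} 18.700000000000003
scene [[516.14847671   0.         320.18537571]
 [  0.         516.14847671 198.77954926]
 [  0.           0.           1.        ]] [[-0.77410785  0.63303389 -0.00501292]
 [ 0.49542058  0.60085925 -0.627317  ]
 [-0.39410086 -0.48809451 -0.77874788]] [ 327.67635759 -151.62283581 2016.36004447]
top [[497.6401263    0.         314.87957585]
 [  0.         497.6401263  199.24252048]
 [  0.           0.           1.        ]] [[ 0.0243257  -0.99963466 -0.01178183]
 [-0.98761048 -0.02220216 -0.15534672]
 [ 0.15502839  0.01541478 -0.98778975]] [  35.21026376  472.74480921 1715.62897387]
```

View pics/scene0.png

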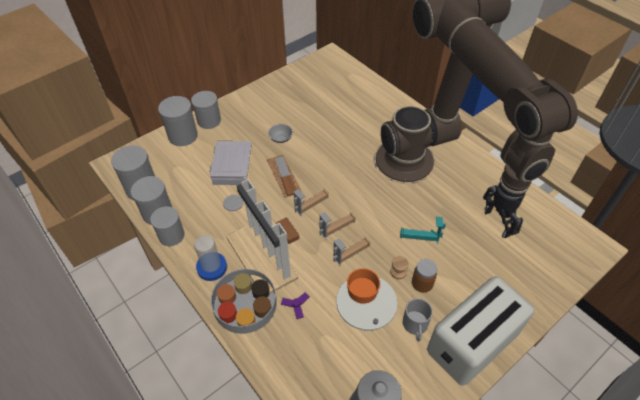

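View pics/top0.png

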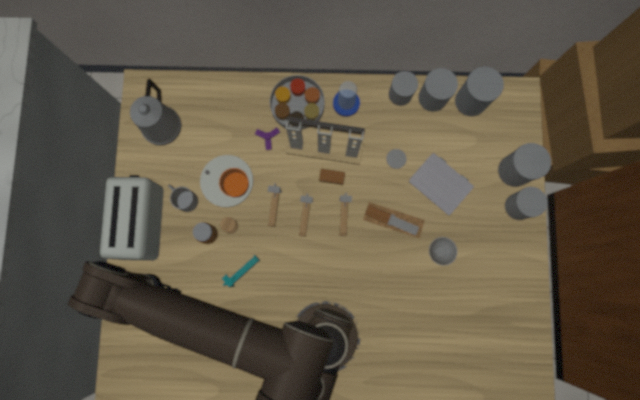

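```bash
cat > h.py <<'E'
import numpy as np, cv2
from workcell import r
def cap(n): return r.capture(n)
def pix(c,X):
    p=c["camera_matrix"]@(c["R"]@np.asarray(X,float)+c["t"]); return p[:2]/p[2]
def ray(c,u,v,z):
    R=c["R"];o=-R.T@c["t"]; d=R.T@np.linalg.inv(c["camera_matrix"])@np.array([u,v,1.]); return o+d*(z-o[2])/d[2]
def zoom(c,x0,y0,x1,y1,name,s=None):
    im=c["img"][y0:y1,x0:x1,::-1]; s=s or min(800/(x1-x0),600/(y1-y0))
    cv2.imwrite("pics/"+name,cv2.resize(im,None,fx=s,fy=s,interpolation=cv2.INTER_CUBIC)); print(name,s)
def tri(c1,p1,c2,p2):
    A=[];b=[]
    for c,p in((c1,p1),(c2,p2)):
        R=c["R"];o=-R.T@c["t"]; d=R.T@np.linalg.inv(c["camera_matrix"])@np.array([*p,1.]);d/=np.linalg.norm(d)
        P=np.eye(3)-np.outer(d,d);A.append(P);b.append(P@o)
    X=np.linalg.lstsq(np.vstack(A),np.hstack(b),rcond=None)[0]; return X
E
python3 - <<'E'
from h import *
c=cap("top"); zoom(c,180,70,340,190,"t_a.png"); zoom(c,250,120,490,290,"t_b.png")
c=cap("scene"); zoom(c,190,120,390,270,"s_a.png",4)
zoom(c,200,220,440,340,"s_b.png")
E
```

```text
t_a.png 5.0
t_b.png 3.3333333333333335
s_a.png 4
s_b.png 3.3333333333333335
```

View pics/t_a.png

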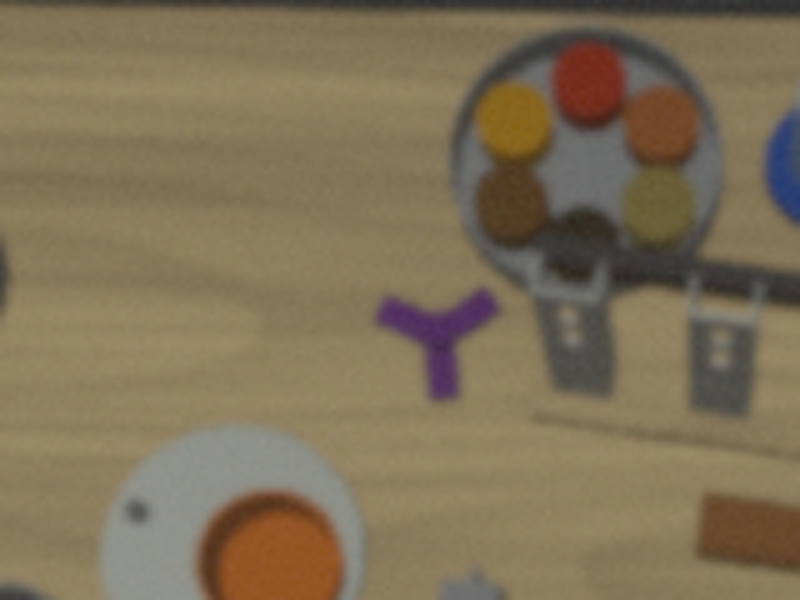

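View pics/t_b.png

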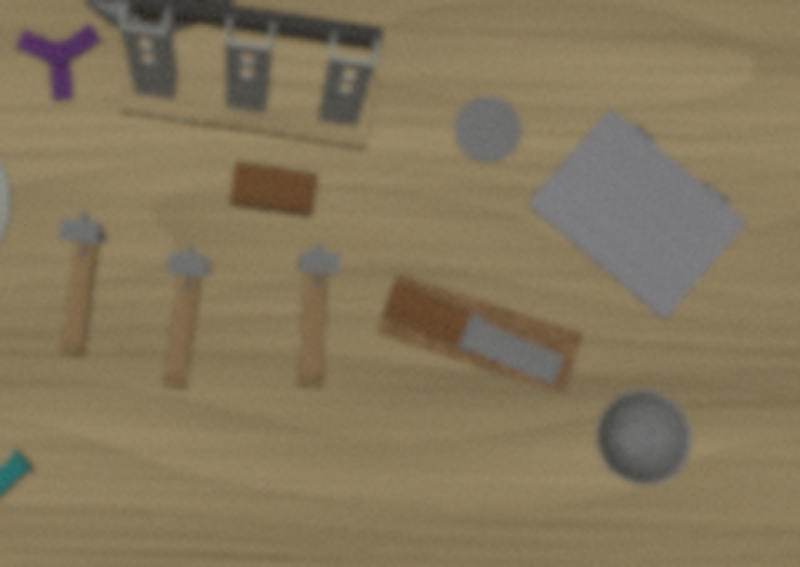

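View pics/s_a.png

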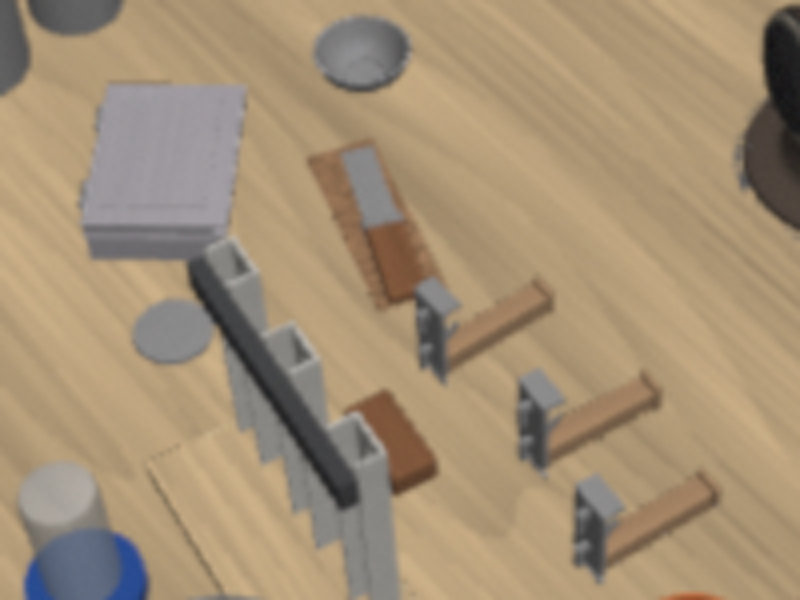

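View pics/s_b.png

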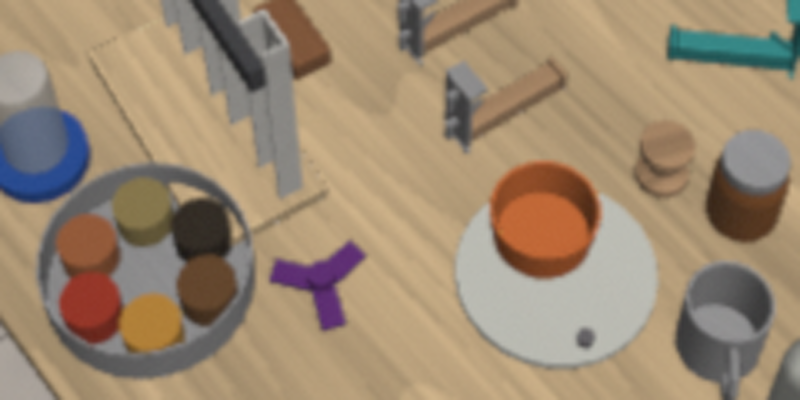

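Run:
```python
from h import *
c=cap("top"); zoom(c,275,105,375,170,"t_c.png",8); print(-c["R"].T@c["t"])
c=cap("scene"); zoom(c,225,170,305,290,"s_c.png",5);print(-c["R"].T@c["t"])
```

```text
t_c.png 8
[ 200.06001892   19.24731975 1768.53490856]
s_c.png 5
[1123.42314491  867.84801605 1476.76313846]
```

View pics/t_c.png

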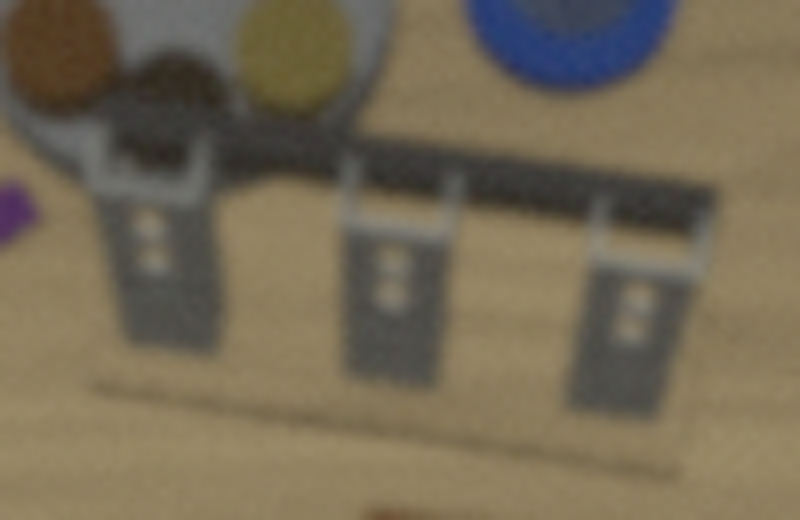

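View pics/s_c.png

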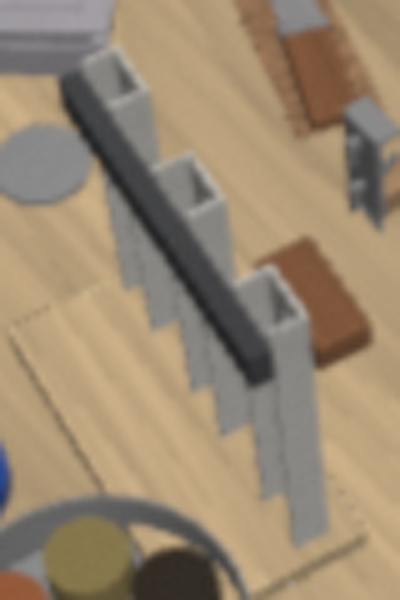

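Run:
```python
from h import *
c=cap("top"); P=lambda x,y:(275+(x+.5)/8-.5,105+(y+.5)/8-.5)
print("top edge z260")
T={}
for k,(a,b) in dict(L=((102,200),(215,205)),M=((345,235),(450,242)),R=((590,265),(692,278))).items():
    A=ray(c,*P(*a),260);B=ray(c,*P(*b),260);print(k,A[:2].round(1),B[:2].round(1),((A+B)/2)[:2].round(1),np.hypot(*(A-B)[:2]).round(1)); T[k]=(A+B)/2
for k,(a,b) in dict(L=((127,342),(215,352)),M=((345,377),(435,386)),R=((568,405),(660,415))).items():
    for z in (0,12,18):
        A=ray(c,*P(*a),z);B=ray(c,*P(*b),z);print(k,z,((A+B)/2)[:2].round(1))
print("slots")
for k,(a,b) in dict(L=((148,222),(155,262)),M=((395,262),(391,294)),R=((641,297),(631,330))).items():
    print(k,ray(c,*P(*a),220)[:2].round(1),ray(c,*P(*b),170)[:2].round(1))
s=cap("scene"); Q=lambda x,y:(225+(x+.5)/5-.5,170+(y+.5)/5-.5)
# front top corners in scene: -y upright right corner etc
for k,p in dict(R_b=(152,92),R_a=(120,48),M_b=(229,205),M_a=(193,152),L_b=(305,320),L_a=(270,266)).items(): print(k,ray(s,*Q(*p),260)[:2].round(1))
d=T["L"]-T["R"];print("yaw",np.arctan2(-d[0],d[1]),np.hypot(*d[:2]))
```

```text
top edge z260
L [656.3 134.7] [655.2  90.3] [655.7 112.5] 44.4
M [644.1  39. ] [642.1  -2.1] [643.1  18.5] 41.2
R [634. -57.] [629.6 -96.9] [631.8 -76.9] 40.1
L 0 [666.  120.8]
L 12 [662.9 120.1]
L 18 [661.3 119.7]
M 0 [652.   20.3]
M 12 [648.9  20.3]
M 18 [647.4  20.3]
R 0 [640.8 -82. ]
R 12 [637.8 -81.3]
R 18 [636.3 -81. ]
slots
L [659.6 119. ] [657.4 118.7]
M [645.1  19.2] [645.7  20.6]
R [632.7 -79.6] [632.5 -78.9]
R_b [635.6 -55.6]
R_a [630.5 -97.9]
M_b [650.5  46. ]
M_a [643.6  -0.7]
L_b [665.6 141.4]
L_a [658.3  97.7]
yaw -0.12588386010353048 190.96389478512694
```

```bash
cat >> h.py <<'E'
def avg(n,k=6):
    c=cap(n); a=c["img"].astype(float)
    for _ in range(k-1): a+=cap(n)["img"]
    c["f"]=a/k; c["img"]=np.clip(c["f"],0,255).astype(np.uint8); return c
E
python3 - <<'E'
from h import *
import pickle
pickle.dump([avg("top"),avg("scene")],open("a.pkl","wb"))
E
python3 - <<'E'
from h import *
import pickle
c,s=pickle.load(open("a.pkl","rb"))
zoom(c,280,115,330,155,"t_d.png",16);zoom(c,320,120,370,160,"t_e.png",16)
zoom(s,235,175,290,240,"s_d.png",9)
E
```

```text
t_d.png 16
t_e.png 16
s_d.png 9
```

View pics/t_d.png

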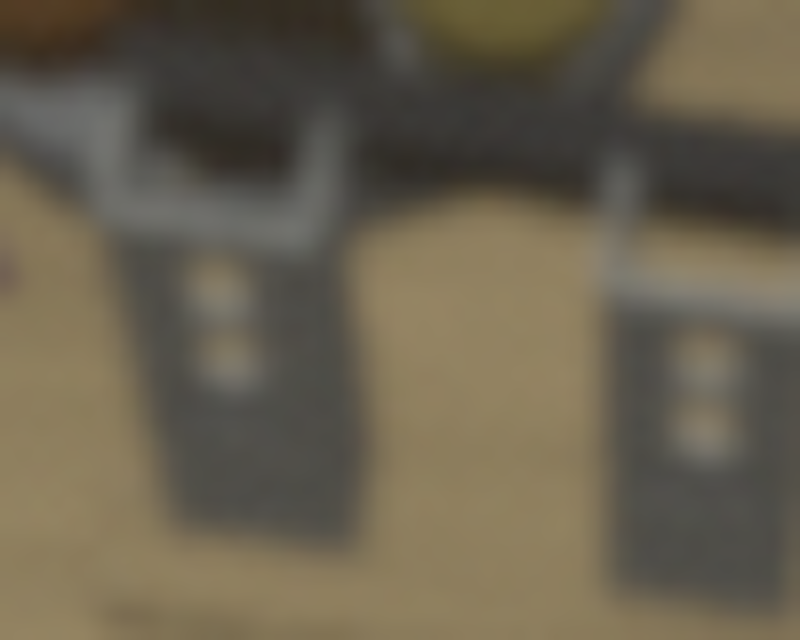

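View pics/t_e.png

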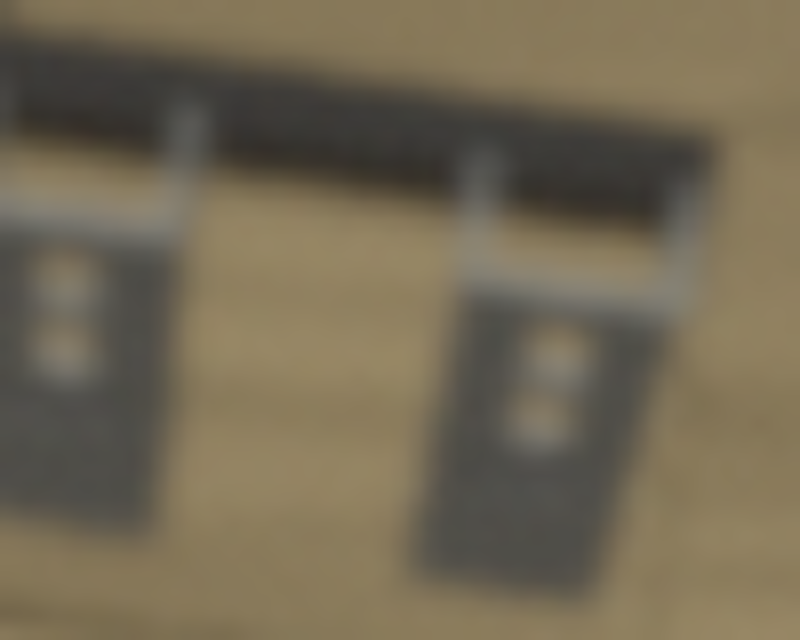

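View pics/s_d.png

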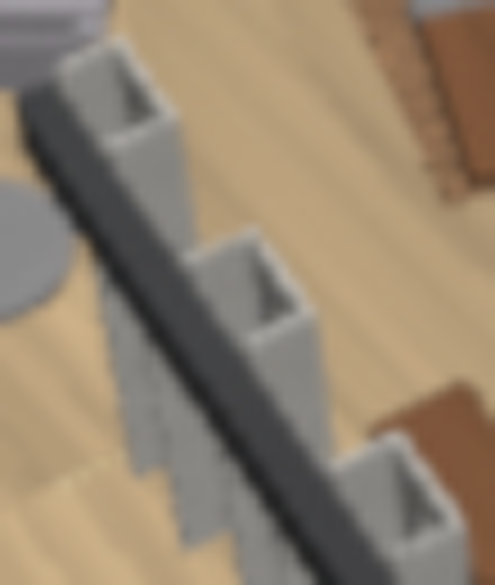

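Run:
```python
from h import *
import pickle
c,s=pickle.load(open("a.pkl","rb"))
D=lambda x,y:(280+(x+.5)/16-.5,115+(y+.5)/16-.5)
E=lambda x,y:(320+(x+.5)/16-.5,120+(y+.5)/16-.5)
S=lambda x,y:(235+(x+.5)/9-.5,175+(y+.5)/9-.5)
from scipy.optimize import least_squares
top=[(D(95,228),122),(D(325,250),78),(D(607,292),22),(E(190,243),-22),(E(462,285),-78),(E(685,318),-122)]
sc=[(S(120,37),-122),(S(180,118),-78),(S(255,230),-22),(S(318,312),22),(S(400,430),78),(S(465,525),122)]
def fit(obs,cam):
    W=np.array([ray(cam,*p,260)[:2] for p,_ in obs]); L=np.array([y for _,y in obs])
    f=lambda q:(W-np.c_[q[0]-np.sin(q[2])*L,q[1]+np.cos(q[2])*L]).ravel()
    o=least_squares(f,[640,20,-.1]);print(o.x.round(4));print(o.fun.reshape(-1,2).round(1).tolist())
fit(top,c);fit(sc,s)
sl=[(D(222,290),220,100),(D(232,362),170,100),(D(707,360),220,0),(D(708,432),170,0),(E(67,285),220,0),(E(66,352),170,0),(E(560,355),220,-100),(E(540,422),170,-100)]
for p,z,y in sl: print(y,z,ray(c,*p,z)[:2].round(1))
```

```text
[ 6.447665e+02  1.893000e+01 -1.238000e-01]
[[-1.1, 0.6], [0.8, -1.0], [0.3, -1.0], [0.4, -1.1], [-0.0, 1.2], [-0.4, 1.3]]
[ 6.465454e+02  1.978610e+01 -1.301000e-01]
[[0.3, -0.0], [-0.5, -0.0], [0.9, 1.1], [-0.8, -0.8], [-0.2, -0.1], [0.4, -0.2]]
100 220 [658.5 117.8]
100 170 [657.9 118.4]
0 220 [646.   19.9]
0 170 [645.   19.4]
0 220 [645.   19.9]
0 170 [645.   19.8]
-100 220 [632.6 -79.1]
-100 170 [632.2 -78.3]
```

Run:
```python
from h import *
import pickle
c,s=pickle.load(open("a.pkl","rb"))
zoom(c,260,175,360,245,"t_f.png",8);zoom(s,290,185,375,270,"s_f.png",7); zoom(s,260,145,310,205,"s_g.png",10)
zoom(c,355,195,435,245,"t_g.png",10)
```

```text
t_f.png 8
s_f.png 7
s_g.png 10
t_g.png 10
```

View pics/t_f.png

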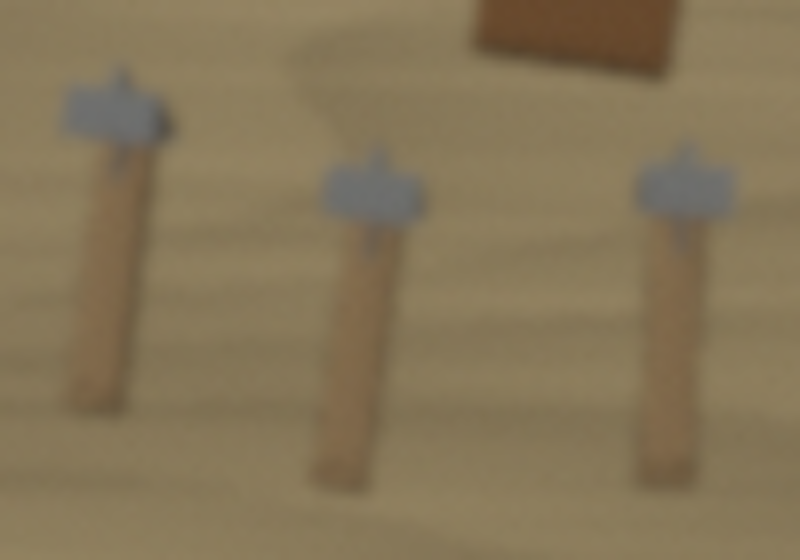

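View pics/s_f.png

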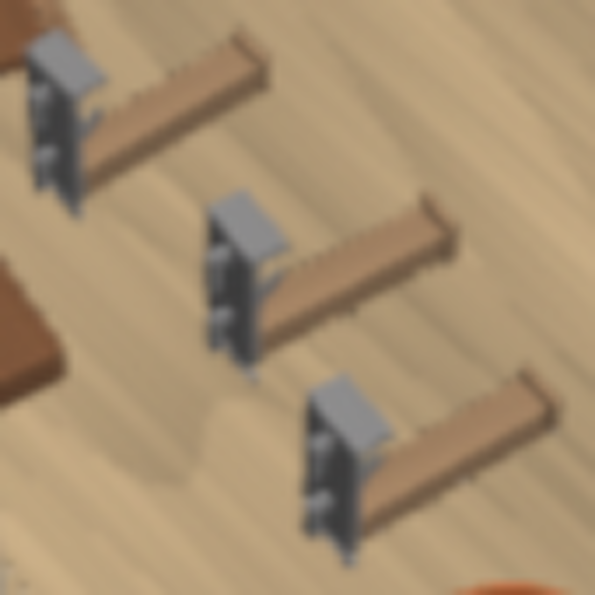

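View pics/t_g.png

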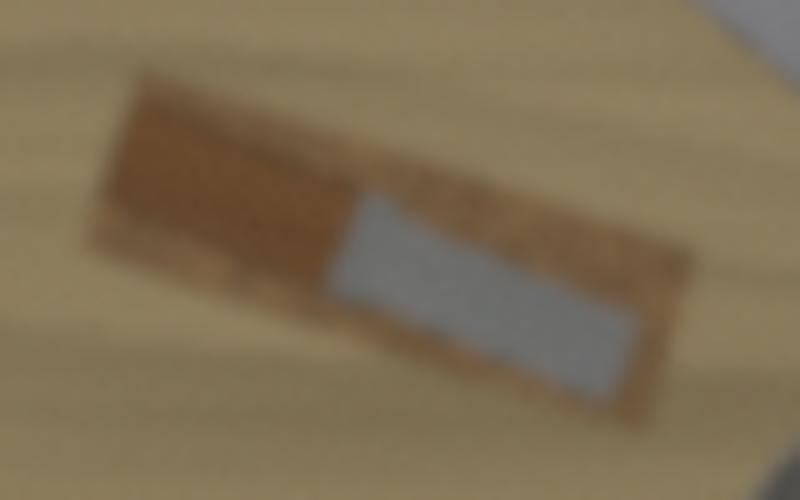

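View pics/s_g.png

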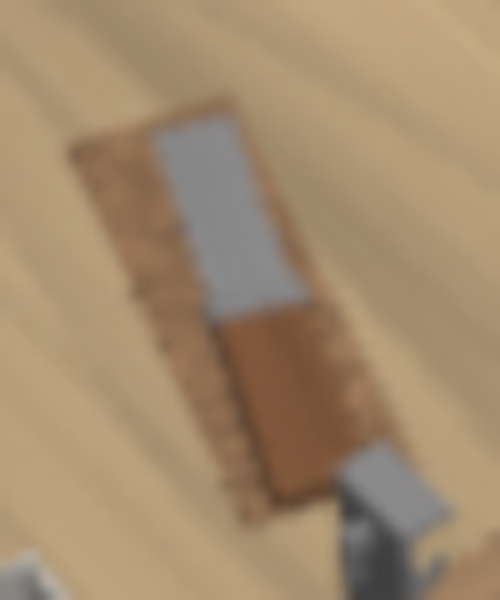

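Run:
```python
from h import *
import pickle
c,s=pickle.load(open("a.pkl","rb"))
F=lambda x,y:(260+(x+.5)/8-.5,175+(y+.5)/8-.5)
G=lambda x,y:(290+(x+.5)/7-.5,185+(y+.5)/7-.5)
T=dict(A=((113,115),(98,382),(128,160)),B=((374,193),(342,464),(375,240)),C=((687,190),(668,464),(678,230)))
S=dict(A=((350,412),(538,392)),B=((248,225),(437,218)),C=((65,63),(252,57)))
for k in T:
    f,b,m=T[k]; a=ray(c,*F(*f),100);e=ray(c,*F(*b),26); m=ray(c,*F(*m),26);d=a-e
    print(k,"top: flange",a[:2].round(1),"end",e[:2].round(1),"len",np.hypot(*d[:2]).round(1),"yaw",np.arctan2(d[1],d[0]).round(3),"yaw bar",np.arctan2(*(m-e)[1::-1]).round(3))
    f,b=S[k]; a=ray(s,*G(*f),100);e=ray(s,*G(*b),26);d=a-e
    print(k,"scene: flange",a[:2].round(1),"end",e[:2].round(1),"len",np.hypot(*d[:2]).round(1),"yaw",np.arctan2(d[1],d[0]).round(3))
# blade & mat & tin
H=lambda x,y:(355+(x+.5)/10-.5,195+(y+.5)/10-.5)
for n,p,z in (("mat1",(143,72),1),("mat2",(692,245),1),("mat3",(645,428),1),("mat4",(92,240),1),("tip1",(640,320),8.5),("tip2",(607,402),8.5),("neckL",(365,190),14),("neckR",(328,292),14),("hL",(145,98),14),("hR",(110,188),14)):
    print(n,ray(c,*H(*p),z)[:2].round(1))
```

```text
A top: flange [494.3 186.5] end [387.9 196.1] len 106.9 yaw -0.09 yaw bar -0.096
A scene: flange [495.  186.5] end [383.5 198.9] len 112.2 yaw -0.11
B top: flange [463.2  74.4] end [354.2  87.7] len 109.8 yaw -0.121 yaw bar -0.118
B scene: flange [462.9  74.5] end [351.3  88.9] len 112.5 yaw -0.128
C top: flange [467.5 -58.3] end [357.6 -55.2] len 109.9 yaw -0.028 yaw bar -0.027
C scene: flange [468.9 -59.8] end [356.1 -50.9] len 113.1 yaw -0.079
mat1 [ 472.7 -147. ]
mat2 [ 414.7 -342.9]
mat3 [ 349.1 -325.6]
mat4 [ 411.6 -129.3]
tip1 [ 386.7 -322.7]
tip2 [ 357.3 -310.9]
neckL [ 430.1 -224.7]
neckR [ 393.5 -211.7]
hL [ 461.4 -146.6]
hR [ 428.8 -134.4]
```

```bash
cat >> h.py <<'E'
from scipy.spatial.transform import Rotation as Ro
def st():
    s=r.state(); M=Ro.from_quat(s["ee_rot"]).as_matrix()
    print("t %.1f"%s["clock"],"p",s["eef_pos"].round(1),"app",M[:,1].round(3),"jaw",M[:,2].round(3),"yawjaw %.3f"%np.arctan2(M[1,2],M[0,2]),"F",s["wrist_force"].round(1),"T",s["wrist_torque"].round(2),"w %.1f"%s["width"],"q",s["joint_pos"].round(2)); return s,M
E
python3 -c "
from h import *
st()"
```

```text
t 1.0 p [163.5 498.9 231.3] app [ 0.  0. -1.] jaw [0.311 0.95  0.   ] yawjaw 1.254 F [ 1.   0.5 -0.2] T [-0.04  0.   -0.06] w 85.2 q [ 1.25  0.13 -0.04  1.41 -0.    1.57]
```

Request:
apply_moves:
  series: [0, 0, 0.045, 38, -44, 0, 0, 0, 0, 0.045, 38, -44, 0, 0, 0, 0, 0.045, 38, -44, 0, 0, 0, 0, 0.045, 38, -44, 0, 0, 0, 0, 0.042, 38, -44, 0, 0]

```text
clock: 1.5
eef_pos: [327.8, 308.1, 231.5]
ee_rot: [-0.706, 0.032, -0.033, 0.707]
wrist_force: [1.7, 0.4, 1.1]
width: 85.2
```

Request:
apply_moves:
  series: [0, 0, 0, 38, -44, -30, 0, 0, 0, 0, 38, -42, -30, 0, 0, 0, 0, 0, 0, -20, 0, 0, 0, 0, 0, 0, 0, 0]

```text
clock: 1.9
eef_pos: [385.0, 241.3, 162.5]
ee_rot: [0.707, -0.036, 0.033, -0.705]
wrist_force: [-0.5, 0.2, -0.3]
width: 85.6
```

```bash
python3 -c "
from h import *
st()"
```

```text
t 1.9 p [385.  241.3 162.5] app [-0.004 -0.002 -1.   ] jaw [ 0.098  0.995 -0.003] yawjaw 1.473 F [-0.5  0.2 -0.3] T [-0.01  0.01 -0.02] w 85.6 q [ 0.56  0.01 -0.32  1.25  0.    0.66]
```

Request:
apply_moves:
  series: [0, 0, 0, 23, -24.5, 0, 0, 0, 0, 0, 23, -24.5, 0, 0, 0, 0, 0, 0, 0, -30, 0, 0, 0, 0, 0, 0, -30, 0, 0, 0, 0, 0, 0, 0, 0]

```text
clock: 2.4
eef_pos: [429.5, 194.0, 102.7]
ee_rot: [0.707, -0.035, 0.031, -0.706]
wrist_force: [-1.0, 0.7, -0.8]
width: 85.4
```

Run:
```python
from h import *
st(); c=cap("top"); zoom(c,230,150,330,230,"t1.png",8)
```

```text
t 2.4 p [429.5 194.  102.7] app [-0.005 -0.002 -1.   ] jaw [ 0.094  0.996 -0.002] yawjaw 1.477 F [-1.   0.7 -0.8] T [-0.    0.02 -0.01] w 85.4 q [ 0.42  0.06 -0.39  1.12  0.    0.52]
t1.png 8
```

View pics/t1.png

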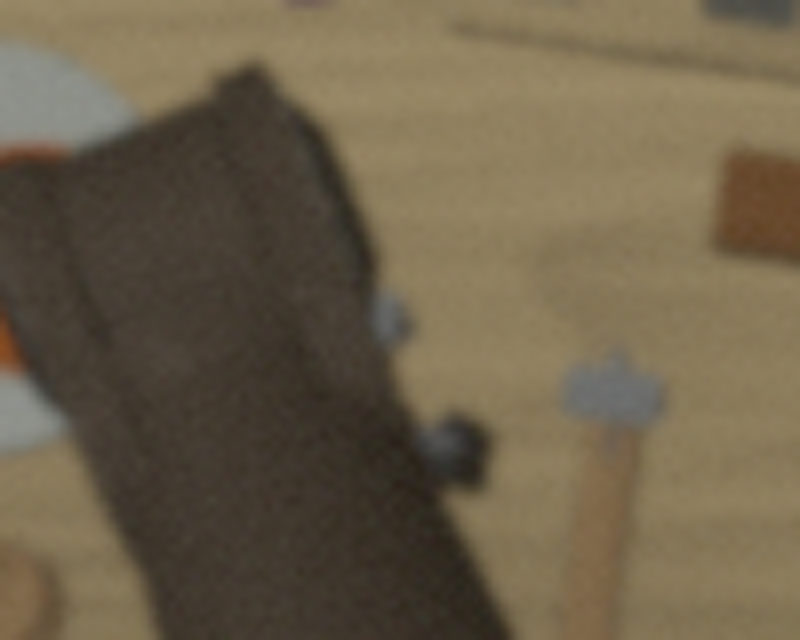

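Request:
apply_moves:
  series: [0, 0, 0, 1, -1.5, -35, 0, 0, 0, 0, 0, 0, -33, 0, 0, 0, 0, 0, 0, -25, 0, 0, 0, 0, 0, 0, -4, 0, 0, 0, 0, 0, 0, 0, 0]

```text
clock: 2.95
eef_pos: [433.1, 193.6, 9.3]
ee_rot: [-0.706, 0.033, -0.033, 0.706]
wrist_force: [0.6, 0.6, 0.3]
width: 85.7
```

Run:
```python
from h import *
st(); c=cap("scene"); zoom(c,290,150,410,270,"s1.png",5)
```

```text
t 3.0 p [433.1 193.6   9.3] app [ 0.001  0.    -1.   ] jaw [0.094 0.996 0.   ] yawjaw 1.477 F [0.6 0.6 0.3] T [0.04 0.02 0.05] w 85.7 q [ 0.42  0.13 -0.54  0.9   0.    0.51]
s1.png 5
```

View pics/s1.png

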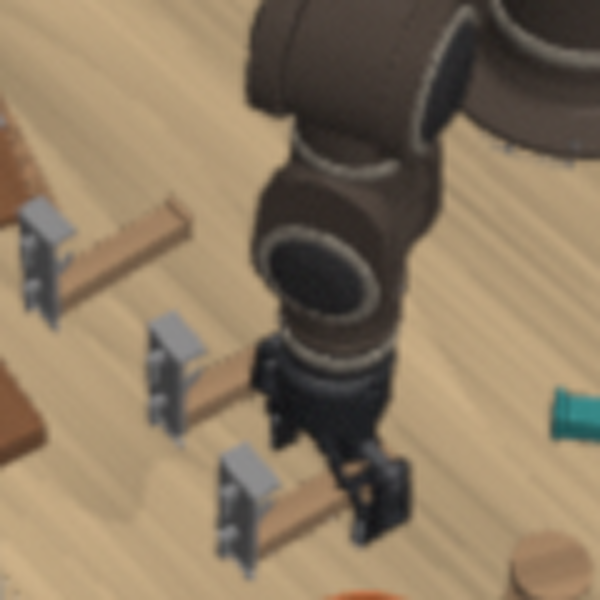

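Request:
apply_moves:
  series: [0, 0, 0, -2, -1, -3, 0, 0, 0, 0, 0, 0, 0, 255, 0, 0, 0, 0, 0, 0, 255, 0, 0, 0, 0, 0, 0, 255, 0, 0, 0, 0, 0, 0, 255]

```text
clock: 3.5
eef_pos: [430.8, 191.8, 5.2]
ee_rot: [-0.706, 0.033, -0.034, 0.706]
wrist_force: [0.0, 0.1, -0.9]
width: 27.6
```

Request:
apply_moves:
  series: [0, 0, 0, 0, 0, 0, 255, 0, 0, 0, 0, 0, 0, 255, 0, 0, 0, 0, 0, 0, 255]

```text
clock: 3.8
eef_pos: [431.0, 192.0, 5.4]
ee_rot: [-0.706, 0.033, -0.034, 0.706]
wrist_force: [-1.1, -0.2, 5.1]
width: 22.6
```

Run:
```python
from h import *
st()
```

```text
t 3.8 p [431.  192.    5.4] app [ 0.001  0.    -1.   ] jaw [0.095 0.996 0.001] yawjaw 1.476 F [-1.1 -0.2  5.1] T [0.04 0.15 0.04] w 22.6 q [ 0.42  0.13 -0.55  0.89  0.    0.51]
```

Request:
apply_moves:
  series: [0, 0, 0, 0, 0, 15, 255, 0, 0, 0, 0, 0, 30, 255, 0, 0, 0, 0, 0, 35, 255, 0, 0, 0, 0, 0, 35, 255, 0, 0, 0, 0, 0, 28, 255]

```text
clock: 4.3
eef_pos: [430.4, 191.6, 149.2]
ee_rot: [0.706, -0.034, 0.033, -0.706]
wrist_force: [0.3, -0.1, -2.8]
width: 22.6
```

Request:
apply_moves:
  series: [0, 0, -0.01, 23, -12, 0, 255, 0, 0, -0.01, 28, -14, 0, 255, 0, 0, -0.012, 28, -14, 0, 255, 0, 0, 0, 24, -12, 0, 255, 0, 0, 0, 10, -6.7, 0, 255]

```text
clock: 4.8
eef_pos: [544.9, 132.0, 146.7]
ee_rot: [0.706, -0.046, 0.045, -0.705]
wrist_force: [-0.2, 0.2, -2.7]
width: 22.4
```

Request:
apply_moves:
  series: [0, 0, 0, 0, 0, 0, 255, 0, 0, 0, 0, 0, 0, 255]

```text
clock: 5.0
eef_pos: [542.6, 133.1, 147.3]
ee_rot: [0.706, -0.046, 0.044, -0.706]
wrist_force: [-0.0, 0.3, -2.4]
width: 22.8
```

Run:
```python
from h import *
st(); c=avg("scene"); zoom(c,230,150,390,280,"s2.png",5)
c=avg("top"); zoom(c,250,100,350,180,"t2.png",8)
```

```text
t 5.0 p [542.6 133.1 147.3] app [-0.002 -0.    -1.   ] jaw [ 0.127  0.992 -0.   ] yawjaw 1.444 F [-0.   0.3 -2.4] T [ 0.03  0.1  -0.01] w 22.8 q [ 0.24  0.2  -0.13  1.24  0.    0.37]
s2.png 5
t2.png 8
```

View pics/s2.png

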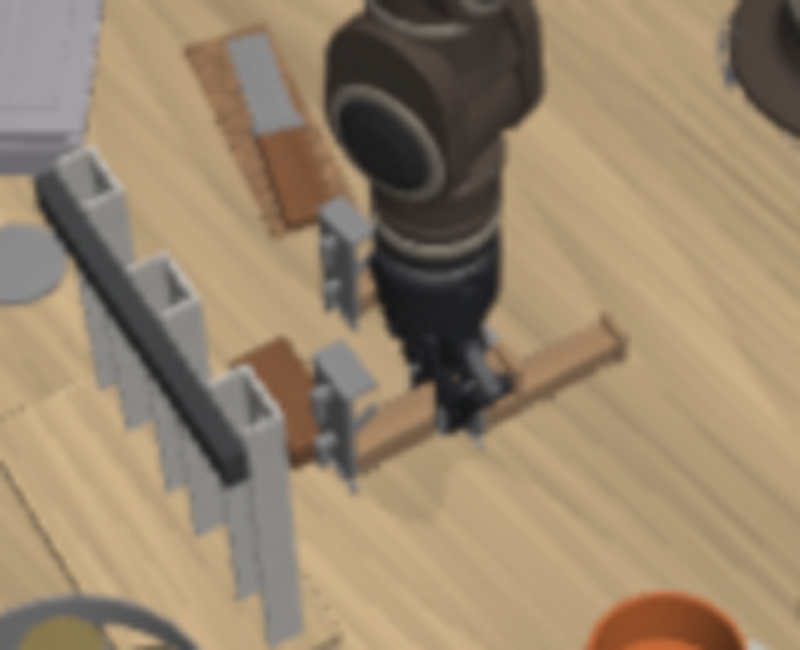

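View pics/t2.png

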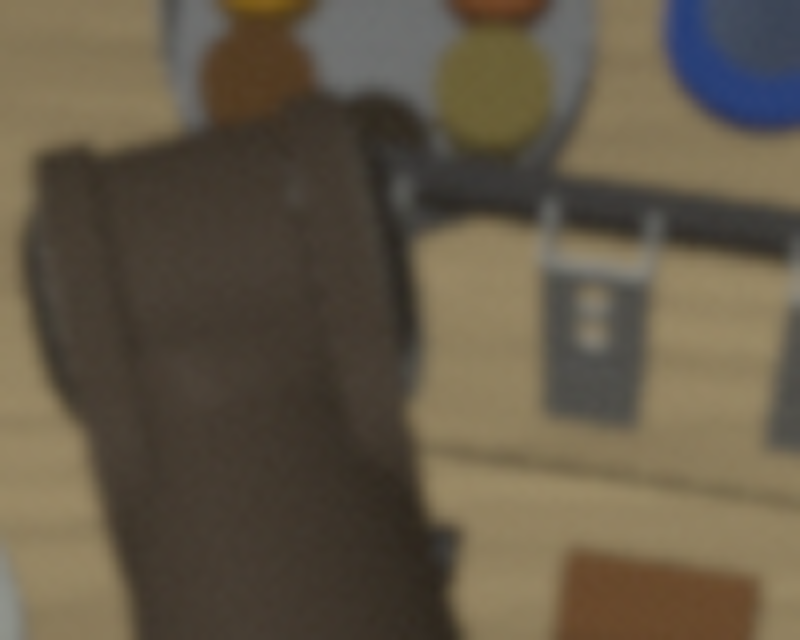

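Run:
```python
from h import *
s,M=st(); c=cap("scene")
u=np.array([.992,-.127,0]);v=np.array([.127,.992,0])
o=s["eef_pos"]+75*u; o[2]-=5.4
for n,X in dict(fFL=o-22*u+20*v+[0,0,100],fFR=o-22*u-20*v+[0,0,100],fBL=o+20*v+[0,0,100],fBR=o-20*v+[0,0,100],endL=o-130*u+12*v+[0,0,26],endR=o-130*u-12*v+[0,0,26],plbot=o+20*v).items():
    print(n,((pix(c,X)-[230,150])*5).round(0))
```

```text
t 5.6 p [543.6 133.1 148. ] app [ 0.  0. -1.] jaw [0.126 0.992 0.   ] yawjaw 1.444 F [-0.6  0.1 -1.3] T [-0.02  0.1  -0.02] w 22.7 q [ 0.24  0.2  -0.13  1.24 -0.    0.37]
fFL [375. 381.]
fFR [341. 335.]
fBL [343. 397.]
fBR [309. 351.]
endL [520. 367.]
endR [499. 341.]
plbot [349. 491.]
```

Request:
apply_moves:
  series: [0, 0, 0, 12.4, -1.5, 0, 255, 0, 0, 0, 9.9, -1.3, 0, 255, 0, 0, 0, 4, -0.5, 0, 255, 0, 0, 0, 0, 0, 0, 255]

```text
clock: 6.05
eef_pos: [570.8, 129.6, 147.6]
ee_rot: [0.706, -0.045, 0.045, -0.706]
wrist_force: [-1.3, -0.4, -1.4]
width: 23.1
```

Request:
apply_moves:
  series: [0, 0, 0, 3, -0.4, 0, 255, 0, 0, 0, 2, -0.2, 0, 255, 0, 0, 0, 0, 0, 0, 255]

```text
clock: 6.35
eef_pos: [575.1, 129.1, 148.0]
ee_rot: [-0.706, 0.045, -0.045, 0.706]
wrist_force: [0.1, -0.7, -1.9]
width: 22.5
```

Run:
```python
from h import *
st(); c=avg("scene"); zoom(c,250,190,330,290,"s3.png",6)
```

```text
t 6.3 p [575.1 129.1 148. ] app [ 0.  0. -1.] jaw [0.127 0.992 0.   ] yawjaw 1.444 F [ 0.1 -0.7 -1.9] T [0.04 0.07 0.01] w 22.5 q [ 0.22  0.26 -0.06  1.25  0.    0.35]
s3.png 6
```

View pics/s3.png

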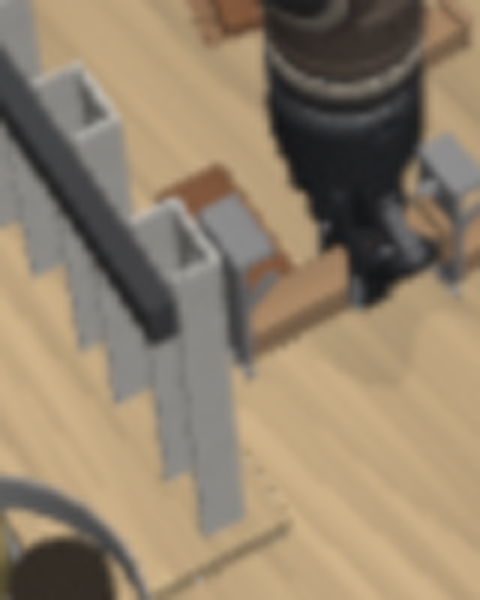

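Request:
apply_moves:
  series: [0, 0, 0, 3, -0.4, 0, 255, 0, 0, 0, 2, -0.2, 0, 255, 0, 0, 0, 1, -0.2, 0, 255, 0, 0, 0, 0, 0, 0, 255]

```text
clock: 7.05
eef_pos: [581.1, 128.3, 147.9]
ee_rot: [0.706, -0.045, 0.045, -0.706]
wrist_force: [0.1, 0.5, -2.0]
width: 22.8
```

Request:
apply_moves:
  series: [0, 0, 0, 1.5, -0.2, 0, 255, 0, 0, 0, 1, -0.1, 0, 255, 0, 0, 0, 0, 0, 0, 255]

```text
clock: 7.35
eef_pos: [583.6, 128.1, 147.9]
ee_rot: [0.706, -0.045, 0.045, -0.706]
wrist_force: [-0.8, 0.4, -1.8]
width: 22.7
```

Request:
apply_moves:
  series: [0, 0, 0, 1.5, -0.2, 0, 255, 0, 0, 0, 0, 0, 0, 255]

```text
clock: 7.55
eef_pos: [584.1, 128.0, 147.7]
ee_rot: [-0.706, 0.045, -0.044, 0.706]
wrist_force: [-3.4, 1.1, -0.6]
width: 22.8
```

Request:
apply_moves:
  series: [0, 0, 0, 1, -0.1, 0, 255, 0, 0, 0, 0, 0, 0, 255]

```text
clock: 7.75
eef_pos: [584.2, 128.0, 147.7]
ee_rot: [-0.706, 0.046, -0.044, 0.706]
wrist_force: [-8.5, 2.1, -0.2]
width: 22.9
```

Request:
apply_moves:
  series: [0, 0, 0, 1, -0.1, 0, 255, 0, 0, 0, 0, 0, 0, 255]

```text
clock: 7.95
eef_pos: [584.2, 128.0, 147.6]
ee_rot: [-0.706, 0.047, -0.043, 0.706]
wrist_force: [-12.0, 2.3, 0.8]
width: 23.0
```

Request:
apply_moves:
  series: [0, 0, 0, -2.4, 0.2, 0, 255, 0, 0, 0, 0, 0, -5, 255, 0, 0, 0, 0, 0, -4, 255, 0, 0, 0, 0, 0, -2, 255, 0, 0, 0, 0, 0, 0, 255]

```text
clock: 8.45
eef_pos: [584.1, 127.9, 136.7]
ee_rot: [-0.706, 0.045, -0.044, 0.706]
wrist_force: [-5.4, 1.2, -0.8]
width: 22.3
```

Request:
apply_moves:
  series: [0, 0, 0, 0, 0, -1.5, 255, 0, 0, 0, 0, 0, -1, 255, 0, 0, 0, 0, 0, 0, 255]

```text
clock: 8.75
eef_pos: [584.1, 128.0, 135.7]
ee_rot: [-0.705, 0.045, -0.045, 0.706]
wrist_force: [-9.2, 0.3, 6.9]
width: 22.9
```

Request:
apply_moves:
  series: [0, 0, 0, -1, 0, 0.5, 255, 0, 0, 0, 0, 0, 0, 100, 0, 0, 0, 0, 0, 0, 60, 0, 0, 0, 0, 0, 0, 60, 0, 0, 0, 0, 0, 0, 60]

```text
clock: 9.25
eef_pos: [583.8, 127.8, 134.8]
ee_rot: [0.706, -0.045, 0.045, -0.706]
wrist_force: [0.0, -0.1, -0.1]
width: 65.5
```

Run:
```python
from h import *
st(); c=avg("scene",3); zoom(c,250,190,330,290,"s4.png",6)
```

```text
t 9.2 p [583.8 127.8 134.8] app [ 0. -0. -1.] jaw [ 0.127  0.992 -0.   ] yawjaw 1.444 F [ 0.  -0.1 -0.1] T [-0.02  0.02 -0.05] w 65.5 q [ 0.22  0.28 -0.06  1.23 -0.    0.34]
s4.png 6
```

View pics/s4.png

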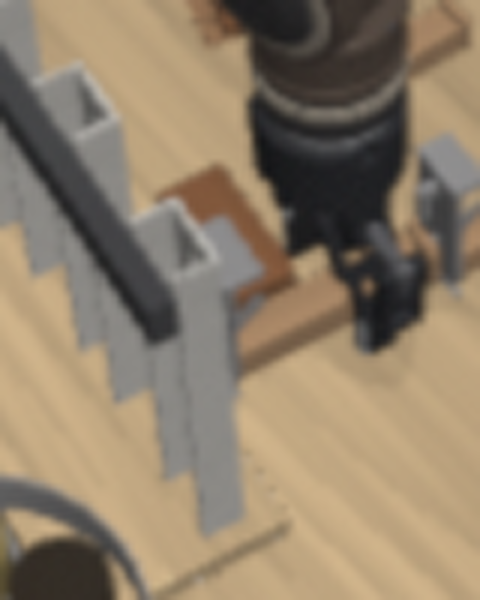

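Request:
apply_moves:
  series: [0, 0, 0, 0, 0, 30, 60, 0, 0, 0, 0, 0, 40, 160, 0, 0, 0, 0, 0, 40, 255, 0, 0, 0, 15, -2, 8, 255, 0, 0, 0, 20, -2.2, 0, 255]

```text
clock: 9.9
eef_pos: [619.5, 124.0, 256.5]
ee_rot: [-0.705, 0.043, -0.046, 0.706]
wrist_force: [0.5, -0.3, 0.0]
width: 7.2
```

Request:
apply_moves:
  series: [0, 0, 0, 15, -2, 0, 255, 0, 0, 0, 9, -1, 0, 255, 0, 0, 0, 0, 0, 0, 255]

```text
clock: 10.2
eef_pos: [643.2, 120.5, 252.1]
ee_rot: [0.706, -0.045, 0.045, -0.706]
wrist_force: [-0.3, -1.1, -1.0]
width: -0.1
```

Run:
```python
from h import *
st(); c=avg("scene",3); zoom(c,250,190,330,290,"s5.png",6)
```

```text
t 10.2 p [643.2 120.5 252.1] app [-0.001 -0.    -1.   ] jaw [ 0.127  0.992 -0.   ] yawjaw 1.443 F [-0.3 -1.1 -1. ] T [-0.   -0.01  0.01] w -0.1 q [ 0.19  0.39  0.34  1.53 -0.    0.31]
s5.png 6
```

View pics/s5.png

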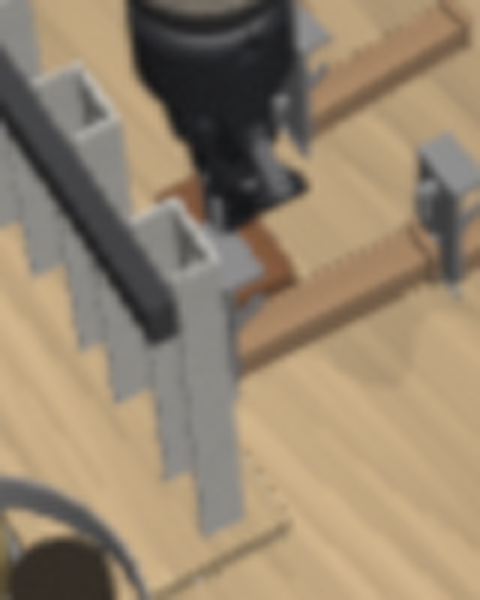

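Request:
apply_moves:
  series: [0, 0, 0, 0, 0, -10, 255, 0, 0, 0, 0, 0, -8, 255, 0, 0, 0, 0, 0, -2, 255, 0, 0, 0, 0, 0, 0, 255]

```text
clock: 10.75
eef_pos: [641.9, 120.6, 232.2]
ee_rot: [0.706, -0.045, 0.044, -0.706]
wrist_force: [-0.5, 0.0, -0.3]
width: -0.1
```

Request:
apply_moves:
  series: [0, 0, 0, 0, 0, -2, 255, 0, 0, 0, 0, 0, -2, 255, 0, 0, 0, 0, 0, 0, 255]

```text
clock: 11.05
eef_pos: [642.8, 120.7, 229.3]
ee_rot: [-0.706, 0.044, -0.045, 0.706]
wrist_force: [0.1, 0.3, 0.1]
width: 0.1
```

Request:
apply_moves:
  series: [0, 0, 0, 0, 0, -2, 255, 0, 0, 0, 0, 0, -1, 255, 0, 0, 0, 0, 0, 0, 255]

```text
clock: 11.35
eef_pos: [643.0, 120.8, 227.8]
ee_rot: [-0.705, 0.044, -0.046, 0.706]
wrist_force: [-0.7, 0.3, 7.8]
width: -0.1
```

Request:
apply_moves:
  series: [0, 0, 0, 0, 0, -2, 255, 0, 0, 0, 0, 0, -2, 255, 0, 0, 0, 0, 0, 0, 255]

```text
clock: 11.65
eef_pos: [642.5, 120.7, 222.2]
ee_rot: [-0.706, 0.045, -0.045, 0.706]
wrist_force: [-0.4, 0.3, -0.4]
width: 0.0
```

Request:
apply_moves:
  series: [0, 0, 0, 0, 0, -2, 255, 0, 0, 0, 0, 0, -2, 255, 0, 0, 0, 0, 0, 0, 255]

```text
clock: 11.95
eef_pos: [642.5, 120.7, 219.5]
ee_rot: [-0.706, 0.044, -0.045, 0.706]
wrist_force: [-2.6, 0.0, 9.9]
width: 0.3
```

Request:
apply_moves:
  series: [0, 0, 0, 0, 0, -1.5, 255, 0, 0, 0, 0, 0, 0, 255]

```text
clock: 12.15
eef_pos: [642.6, 120.7, 219.4]
ee_rot: [-0.705, 0.044, -0.046, 0.706]
wrist_force: [-5.5, -0.7, 16.2]
width: -0.3
```

Request:
apply_moves:
  series: [0, 0, 0, 0, 0, 20, 255, 0, 0, 0, 0, 0, 20, 255, 0, 0, 0, -25, -10, 20, 180, 0, 0, 0, -30, -10, 0, 80, 0, 0, 0, -30, -8, 0, 0]

```text
clock: 12.65
eef_pos: [557.0, 92.3, 276.2]
ee_rot: [0.706, -0.045, 0.045, -0.706]
wrist_force: [0.2, 0.5, 0.8]
width: 43.1
```

Run:
```python
from h import *
st(); c=avg("scene",3); zoom(c,250,190,330,290,"s6.png",6)
```

```text
t 12.7 p [557.   92.3 276.2] app [-0. -0. -1.] jaw [ 0.127  0.992 -0.   ] yawjaw 1.444 F [0.2 0.5 0.8] T [-0.05  0.01  0.01] w 43.1 q [ 0.16  0.21  0.16  1.52 -0.    0.29]
s6.png 6
```

View pics/s6.png

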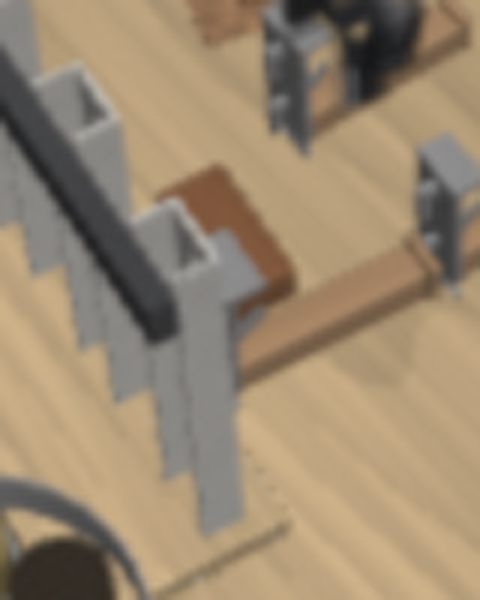

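Request:
apply_moves:
  series: [0, 0, 0.005, -40, -2.5, 0, 0, 0, 0, 0, -40, -2.5, 0, 0, 0, 0, 0, -40, -2.5, -20, 0, 0, 0, 0, -30, -2.5, -40, 0, 0, 0, 0, -7.5, 0, -40, 0]

```text
clock: 13.3
eef_pos: [398.9, 82.8, 176.0]
ee_rot: [-0.706, 0.042, -0.043, 0.706]
wrist_force: [1.0, 0.4, 0.0]
width: 85.6
```

Request:
apply_moves:
  series: [0, 0, 0, 0, 0, -40, 0, 0, 0, 0, 0, 0, -40, 0, 0, 0, 0, 0, 0, -20, 0, 0, 0, 0, 0, 0, 0, 0]

```text
clock: 13.7
eef_pos: [398.4, 82.4, 73.5]
ee_rot: [0.706, -0.045, 0.041, -0.705]
wrist_force: [0.2, -0.7, 0.0]
width: 85.3
```

Run:
```python
from h import *
st(); c=avg("scene",3); zoom(c,280,160,380,260,"s7.png",6)
```

```text
t 13.7 p [398.4  82.4  73.5] app [-0.006 -0.001 -1.   ] jaw [ 0.121  0.993 -0.002] yawjaw 1.449 F [ 0.2 -0.7  0. ] T [-0.01 -0.   -0.  ] w 85.3 q [ 0.2  -0.04 -0.56  1.05  0.    0.33]
s7.png 6
```

View pics/s7.png

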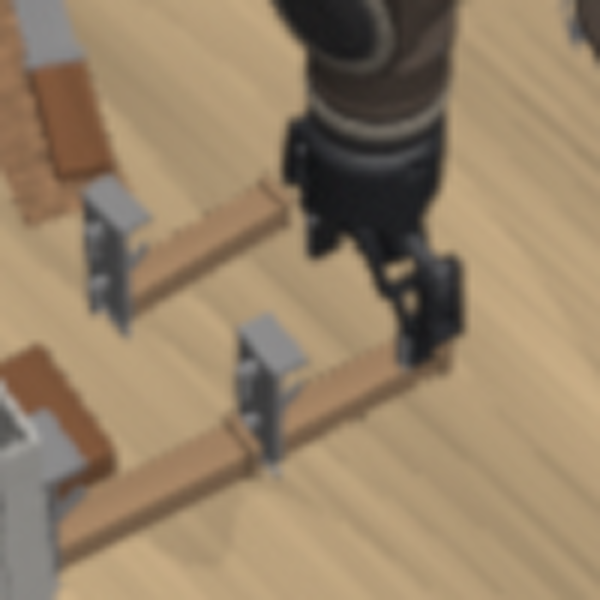

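Request:
apply_moves:
  series: [0, 0, 0, 0, 0, -35, 0, 0, 0, 0, 0, 0, -28, 0, 0, 0, 0, 0, 0, -7, 0, 0, 0, 0, 0, 0, 0, 0, 0, 0, 0, 0, 0, 0, 255]

```text
clock: 14.35
eef_pos: [401.5, 83.0, 8.2]
ee_rot: [-0.706, 0.042, -0.044, 0.706]
wrist_force: [0.3, 1.0, 0.3]
width: 73.1
```

Request:
apply_moves:
  series: [0, 0, 0, 0, 0, 0, 255, 0, 0, 0, 0, 0, 0, 255, 0, 0, 0, 0, 0, 0, 255, 0, 0, 0, 0, 0, 0, 255, 0, 0, 0, 0, 0, 0, 255]

```text
clock: 14.85
eef_pos: [400.7, 82.8, 7.4]
ee_rot: [-0.706, 0.043, -0.044, 0.706]
wrist_force: [-0.9, -0.5, 6.5]
width: 22.6
```

Request:
apply_moves:
  series: [0, 0, 0, 0, 0, 0, 255, 0, 0, 0, 0, 0, 0, 255]

```text
clock: 15.05
eef_pos: [400.7, 82.8, 7.4]
ee_rot: [-0.706, 0.043, -0.044, 0.706]
wrist_force: [-0.9, -0.1, 5.7]
width: 22.7
```

Request:
apply_moves:
  series: [0, 0, 0, 0, 0, 15, 255, 0, 0, 0, 0, 0, 30, 255, 0, 0, 0, 0, 0, 35, 255, 0, 0, 0, 0, 0, 35, 255, 0, 0, 0, 0, 0, 28, 255]

```text
clock: 15.55
eef_pos: [400.1, 82.7, 151.4]
ee_rot: [-0.706, 0.043, -0.043, 0.706]
wrist_force: [1.2, -1.2, -2.0]
width: 23.0
```

Request:
apply_moves:
  series: [0, 0, -0.005, 24, -9, 0, 255, 0, 0, 0, 32, -12, 0, 255, 0, 0, 0, 32, -12, 0, 255, 0, 0, 0, 28, -10, 0, 255, 0, 0, 0, 16, -5.8, 0, 255]

```text
clock: 16.05
eef_pos: [533.7, 33.0, 148.9]
ee_rot: [0.706, -0.045, 0.045, -0.706]
wrist_force: [-0.2, 0.8, -0.7]
width: 22.7
```

Request:
apply_moves:
  series: [0, 0, 0, 0, 0, 0, 255, 0, 0, 0, 0, 0, 0, 255]

```text
clock: 16.25
eef_pos: [531.4, 33.8, 148.9]
ee_rot: [0.706, -0.046, 0.044, -0.706]
wrist_force: [-0.1, 0.4, -2.4]
width: 22.4
```

Run:
```python
from h import *
c=avg("scene",3); s,M=st(); zoom(c,250,160,350,280,"s8.png",5)
u=np.array([.992,-.127,0]);v=np.array([.127,.992,0])
o=s["eef_pos"]+73.8*u; o[2]-=7.4
for n,X in dict(fFL=o-22*u+20*v+[0,0,100],fFR=o-22*u-20*v+[0,0,100],fBL=o+20*v+[0,0,100],fBR=o-20*v+[0,0,100],plbot=o+20*v).items():
    print(n,((pix(c,X)-[250,160])*5).round(0))
```

```text
t 16.4 p [531.1  34.2 149.5] app [-0.001  0.    -1.   ] jaw [0.126 0.992 0.   ] yawjaw 1.444 F [-0.1 -0.  -1.4] T [0.06 0.07 0.02] w 22.9 q [ 0.06  0.15 -0.19  1.23  0.    0.19]
s8.png 5
fFL [193. 218.]
fFR [161. 175.]
fBL [161. 233.]
fBR [130. 190.]
plbot [171. 330.]
```

View pics/s8.png

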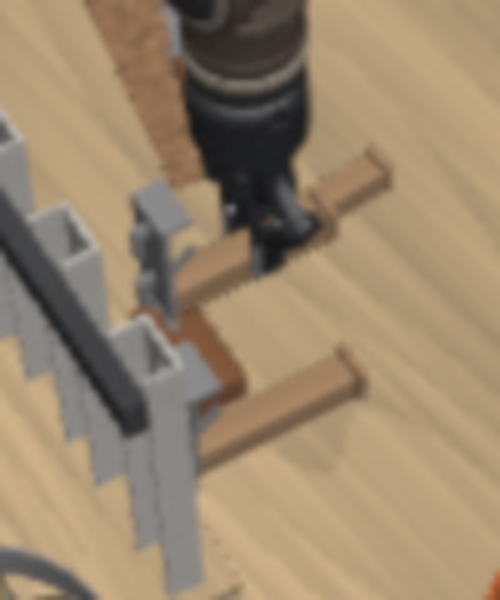

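Request:
apply_moves:
  series: [0, 0, 0, 12.4, -1.6, 0, 255, 0, 0, 0, 10, -1.3, 0, 255, 0, 0, 0, 6, -0.7, 0, 255, 0, 0, 0, 0, 0, 0, 255]

```text
clock: 16.8
eef_pos: [561.5, 30.2, 149.3]
ee_rot: [0.706, -0.045, 0.045, -0.706]
wrist_force: [-0.1, -0.2, -1.5]
width: 22.5
```

Request:
apply_moves:
  series: [0, 0, 0, 3, -0.4, 0, 255, 0, 0, 0, 3, -0.4, 0, 255, 0, 0, 0, 2, -0.2, 0, 255, 0, 0, 0, 0, 0, 0, 255]

```text
clock: 17.2
eef_pos: [568.7, 29.2, 149.5]
ee_rot: [-0.706, 0.045, -0.045, 0.706]
wrist_force: [0.7, -0.7, -1.2]
width: 22.4
```

Request:
apply_moves:
  series: [0, 0, 0, 2, -0.2, 0, 255, 0, 0, 0, 2, -0.2, 0, 255, 0, 0, 0, 0, 0, 0, 255]

```text
clock: 17.5
eef_pos: [572.6, 28.9, 149.5]
ee_rot: [-0.706, 0.045, -0.045, 0.706]
wrist_force: [-0.4, 0.2, -1.4]
width: 22.9
```

Request:
apply_moves:
  series: [0, 0, 0, 1.5, -0.2, 0, 255, 0, 0, 0, 0, 0, 0, 255]

```text
clock: 17.7
eef_pos: [572.8, 28.9, 149.3]
ee_rot: [-0.706, 0.046, -0.044, 0.706]
wrist_force: [-5.6, 1.4, -0.6]
width: 23.1
```

Request:
apply_moves:
  series: [0, 0, 0, 1, -0.1, 0, 255, 0, 0, 0, 0, 0, 0, 255]

```text
clock: 17.9
eef_pos: [572.8, 28.9, 149.3]
ee_rot: [-0.706, 0.046, -0.043, 0.706]
wrist_force: [-8.9, 1.6, 1.7]
width: 23.2
```

Contact as predicted. Lower onto the nose (origin z about 129.5 → TCP 137).

Request:
apply_moves:
  series: [0, 0, 0, -1.5, 0.1, 0, 255, 0, 0, 0, 0, 0, -5, 255, 0, 0, 0, 0, 0, -4, 255, 0, 0, 0, 0, 0, -2, 255, 0, 0, 0, 0, 0, 0, 255]

```text
clock: 18.4
eef_pos: [572.8, 28.8, 138.6]
ee_rot: [-0.706, 0.045, -0.044, 0.706]
wrist_force: [-6.2, 0.2, 2.8]
width: 22.1
```

Request:
apply_moves:
  series: [0, 0, 0, 0, 0, -1, 255, 0, 0, 0, 0, 0, -1, 255, 0, 0, 0, 0, 0, 0, 255]

```text
clock: 18.7
eef_pos: [572.7, 28.8, 137.7]
ee_rot: [-0.706, 0.045, -0.045, 0.706]
wrist_force: [-9.1, 0.7, 7.9]
width: 22.8
```

Request:
apply_moves:
  series: [0, 0, 0, -1, 0, 0.5, 255, 0, 0, 0, 0, 0, 0, 100, 0, 0, 0, 0, 0, 0, 60, 0, 0, 0, 0, 0, 0, 60, 0, 0, 0, 0, 0, 0, 60]

```text
clock: 19.2
eef_pos: [572.7, 28.6, 136.8]
ee_rot: [0.706, -0.045, 0.045, -0.706]
wrist_force: [-0.0, -0.7, 0.2]
width: 65.5
```

Request:
apply_moves:
  series: [0, 0, 0, 0, 0, 30, 60, 0, 0, 0, 0, 0, 40, 160, 0, 0, 0, 0, 0, 40, 255, 0, 0, 0, 15, -2, 5, 255, 0, 0, 0, 20, -2.2, 0, 255]

```text
clock: 19.7
eef_pos: [608.5, 24.5, 255.0]
ee_rot: [-0.706, 0.043, -0.046, 0.706]
wrist_force: [0.8, -0.1, -0.4]
width: 7.0
```

Request:
apply_moves:
  series: [0, 0, 0, 15, -2, 0, 255, 0, 0, 0, 8, -1, 0, 255, 0, 0, 0, 0, 0, -8, 255, 0, 0, 0, 0, 0, -6, 255, 0, 0, 0, 0, 0, 0, 255]

```text
clock: 20.2
eef_pos: [629.3, 21.5, 236.5]
ee_rot: [0.706, -0.046, 0.044, -0.706]
wrist_force: [-0.4, 0.4, -0.2]
width: -0.0
```

Run:
```python
from h import *
st(); c=avg("scene",3); zoom(c,230,170,330,290,"s9.png",5)
```

```text
t 20.2 p [629.3  21.5 236.5] app [-0.003 -0.    -1.   ] jaw [ 0.126  0.992 -0.   ] yawjaw 1.444 F [-0.4  0.4 -0.2] T [ 0.    0.02 -0.01] w -0.0 q [0.03 0.33 0.23 1.47 0.   0.16]
s9.png 5
```

View pics/s9.png

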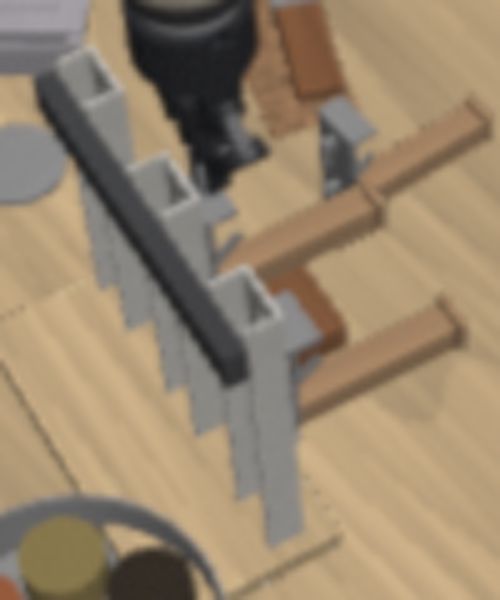

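Request:
apply_moves:
  series: [0, 0, 0, 0, 0, -4, 255, 0, 0, 0, 0, 0, -4, 255, 0, 0, 0, 0, 0, -2, 255, 0, 0, 0, 0, 0, 0, 255]

```text
clock: 20.75
eef_pos: [630.9, 21.5, 228.7]
ee_rot: [-0.706, 0.044, -0.046, 0.706]
wrist_force: [0.9, -0.5, 3.7]
width: -0.2
```

Request:
apply_moves:
  series: [0, 0, 0, 0, 0, -3, 255, 0, 0, 0, 0, 0, -2, 255, 0, 0, 0, 0, 0, 0, 255]

```text
clock: 21.05
eef_pos: [630.5, 21.5, 223.6]
ee_rot: [-0.706, 0.044, -0.045, 0.706]
wrist_force: [-1.1, -0.4, 4.6]
width: -0.1
```

Request:
apply_moves:
  series: [0, 0, 0, 0, 0, -2, 255, 0, 0, 0, 0, 0, -1, 255, 0, 0, 0, 0, 0, 0, 255]

```text
clock: 21.35
eef_pos: [630.3, 21.5, 219.8]
ee_rot: [0.706, -0.045, 0.045, -0.706]
wrist_force: [-0.9, 0.7, 2.8]
width: -0.0
```

Request:
apply_moves:
  series: [0, 0, 0, 0, 0, -2, 255, 0, 0, 0, 0, 0, -1, 255, 0, 0, 0, 0, 0, 0, 255]

```text
clock: 21.65
eef_pos: [630.4, 21.5, 219.5]
ee_rot: [-0.706, 0.044, -0.046, 0.706]
wrist_force: [-4.4, -0.0, 13.9]
width: -0.0
```

Request:
apply_moves:
  series: [0, 0, 0, 0, 0, 20, 255, 0, 0, 0, 0, 0, 20, 255, 0, 0, 0, -25, -10, 20, 180, 0, 0, 0, -30, -10, 0, 80, 0, 0, 0, -30, -10, 0, 0]

```text
clock: 22.15
eef_pos: [544.9, -8.8, 276.8]
ee_rot: [0.706, -0.045, 0.045, -0.706]
wrist_force: [0.9, -0.1, 0.5]
width: 43.5
```

Run:
```python
from h import *
st(); c=avg("scene",3); zoom(c,230,170,330,290,"s10.png",5)
```

```text
t 22.1 p [544.9  -8.8 276.8] app [ 0. -0. -1.] jaw [ 0.126  0.992 -0.   ] yawjaw 1.444 F [ 0.9 -0.1  0.5] T [-0.01  0.02  0.04] w 43.5 q [-0.02  0.17  0.11  1.51 -0.    0.11]
s10.png 5
```

View pics/s10.png

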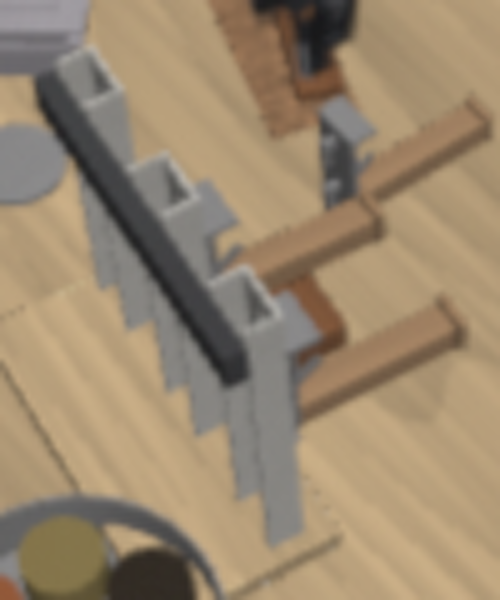

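Request:
apply_moves:
  series: [0, 0, 0.05, -35, -12, 0, 0, 0, 0, 0.052, -35, -12, 0, 0, 0, 0, 0, -35, -12, -20, 0, 0, 0, 0, -27, -9, -40, 0, 0, 0, 0, -8.7, -3.6, -40, 0]

```text
clock: 22.8
eef_pos: [404.0, -57.6, 176.3]
ee_rot: [0.707, -0.008, 0.01, -0.707]
wrist_force: [1.4, 0.2, -0.5]
width: 85.3
```

Request:
apply_moves:
  series: [0, 0, 0, 0, 0, -40, 0, 0, 0, 0, 0, 0, -40, 0, 0, 0, 0, 0, 0, -20, 0, 0, 0, 0, 0, 0, 0, 0]

```text
clock: 23.2
eef_pos: [403.1, -56.7, 73.9]
ee_rot: [-0.707, 0.011, -0.007, 0.707]
wrist_force: [0.3, -0.5, 0.2]
width: 85.3
```

Run:
```python
from h import *
st(); c=avg("scene",3); zoom(c,270,140,370,240,"s11.png",6)
```

```text
t 23.2 p [403.1 -56.7  73.9] app [-0.006  0.001 -1.   ] jaw [0.025 1.    0.001] yawjaw 1.546 F [ 0.3 -0.5  0.2] T [ 0.04 -0.01  0.01] w 85.3 q [-0.14 -0.04 -0.56  1.05  0.   -0.12]
s11.png 6
```

View pics/s11.png

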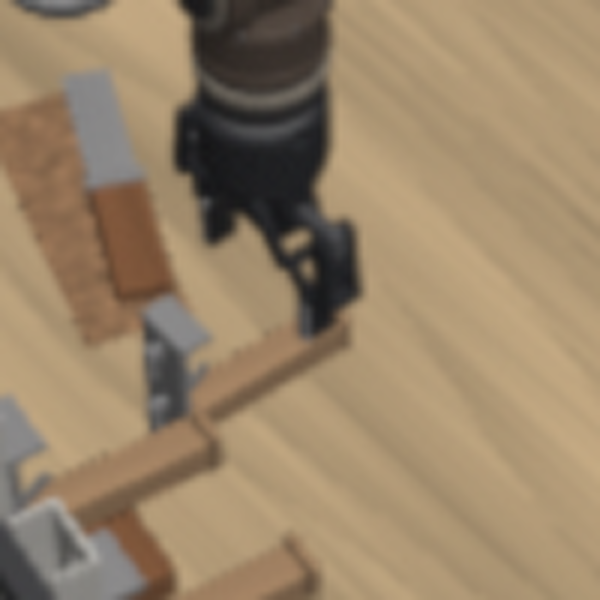

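Run:
```python
from h import *
c=cap("scene")
for p in((112,297),(165,285),(92,188),(140,180),(68,75),(108,72)): print(ray(c,270+(p[0]+.5)/6-.5,140+(p[1]+.5)/6-.5,12)[:2].round(1))
```

```text
[ 444.2 -161.1]
[ 413. -148.]
[ 399.5 -241.3]
[ 371.9 -227.3]
[ 352. -331.]
[ 330.2 -316.5]
```

Blade is clear of the gripper (30+ mm). Go down and grip.

Request:
apply_moves:
  series: [0, 0, 0, 0, 0, -35, 0, 0, 0, 0, 0, 0, -28, 0, 0, 0, 0, 0, 0, -8, 0, 0, 0, 0, 0, 0, 0, 0, 0, 0, 0, 0, 0, 0, 255]

```text
clock: 23.9
eef_pos: [406.0, -57.3, 7.5]
ee_rot: [0.707, -0.008, 0.009, -0.707]
wrist_force: [0.1, 0.7, -0.1]
width: 73.4
```

Request:
apply_moves:
  series: [0, 0, 0, 0, 0, 0, 255, 0, 0, 0, 0, 0, 0, 255, 0, 0, 0, 0, 0, 0, 255, 0, 0, 0, 0, 0, 0, 255, 0, 0, 0, 0, 0, 0, 255]

```text
clock: 24.4
eef_pos: [405.4, -57.3, 6.9]
ee_rot: [0.707, -0.008, 0.009, -0.707]
wrist_force: [-1.5, -0.3, 6.2]
width: 22.5
```

Request:
apply_moves:
  series: [0, 0, 0, 0, 0, 0, 255, 0, 0, 0, 0, 0, 0, 255]

```text
clock: 24.6
eef_pos: [405.4, -57.4, 6.9]
ee_rot: [0.707, -0.008, 0.009, -0.707]
wrist_force: [-0.3, -0.6, 5.7]
width: 23.0
```

Request:
apply_moves:
  series: [0, 0, 0, 0, 0, 15, 255, 0, 0, 0, 0, 0, 30, 255, 0, 0, 0, 0, 0, 35, 255, 0, 0, 0, 0, 0, 35, 255, 0, 0, 0, 0, 0, 28, 255]

```text
clock: 25.1
eef_pos: [404.7, -57.1, 150.8]
ee_rot: [0.707, -0.009, 0.009, -0.707]
wrist_force: [0.5, 0.2, -3.0]
width: 22.7
```

Request:
apply_moves:
  series: [0, 0, -0.03, 20, -1.5, 0, 255, 0, 0, -0.036, 28, -2, 0, 255, 0, 0, -0.036, 30, -2, 0, 255, 0, 0, 0, 24, -1.5, 0, 255, 0, 0, 0, 12.5, -0.8, 0, 255]

```text
clock: 25.6
eef_pos: [520.6, -65.0, 148.4]
ee_rot: [-0.706, 0.045, -0.045, 0.706]
wrist_force: [-0.3, 0.8, -1.3]
width: 22.6
```

Request:
apply_moves:
  series: [0, 0, 0, 0, 0, 0, 255, 0, 0, 0, 0, 0, 0, 255]

```text
clock: 25.8
eef_pos: [518.2, -64.8, 148.6]
ee_rot: [-0.706, 0.045, -0.044, 0.706]
wrist_force: [-0.5, 0.3, -1.3]
width: 22.8
```

Run:
```python
from h import *
c=avg("scene",3); s,M=st(); zoom(c,230,130,330,250,"s12.png",5)
u=np.array([.992,-.127,0]);v=np.array([.127,.992,0])
o=s["eef_pos"]+73.8*u; o[2]-=6.9
for n,X in dict(fFL=o-22*u+20*v+[0,0,100],fFR=o-22*u-20*v+[0,0,100],fBL=o+20*v+[0,0,100],fBR=o-20*v+[0,0,100],plbot=o+20*v).items():
    print(n,((pix(c,X)-[230,130])*5).round(0))
```

```text
t 25.9 p [518.2 -64.9 149.1] app [-0.  0. -1.] jaw [ 0.127  0.992 -0.   ] yawjaw 1.444 F [-0.2 -0.2 -2.1] T [0.01 0.08 0.01] w 22.5 q [-0.12  0.13 -0.21  1.23 -0.    0.  ]
s12.png 5
fFL [214. 263.]
fFR [184. 223.]
fBL [184. 277.]
fBR [154. 236.]
plbot [197. 375.]
```

View pics/s12.png

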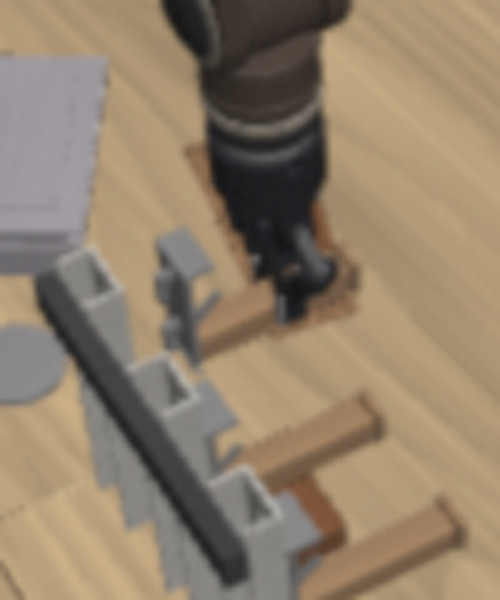

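Request:
apply_moves:
  series: [0, 0, 0, 12.4, -1.6, 0, 255, 0, 0, 0, 10, -1.3, 0, 255, 0, 0, 0, 6, -0.8, 0, 255, 0, 0, 0, 0, 0, 0, 255]

```text
clock: 26.35
eef_pos: [548.7, -68.8, 148.8]
ee_rot: [0.706, -0.045, 0.045, -0.706]
wrist_force: [0.2, 0.6, -1.7]
width: 22.8
```

Request:
apply_moves:
  series: [0, 0, 0, 3, -0.4, 0, 255, 0, 0, 0, 3, -0.4, 0, 255, 0, 0, 0, 2, -0.3, 0, 255, 0, 0, 0, 0, 0, 0, 255]

```text
clock: 26.75
eef_pos: [555.8, -69.7, 149.0]
ee_rot: [-0.706, 0.045, -0.045, 0.706]
wrist_force: [-0.7, 0.3, -2.1]
width: 22.6
```

Request:
apply_moves:
  series: [0, 0, 0, 2, -0.2, 0, 255, 0, 0, 0, 2, -0.2, 0, 255, 0, 0, 0, 0, 0, 0, 255]

```text
clock: 27.05
eef_pos: [559.6, -70.1, 148.9]
ee_rot: [0.706, -0.045, 0.045, -0.706]
wrist_force: [0.7, -0.3, -1.2]
width: 22.7
```

Request:
apply_moves:
  series: [0, 0, 0, 1.5, -0.2, 0, 255, 0, 0, 0, 0, 0, 0, 255]

```text
clock: 27.25
eef_pos: [559.7, -70.2, 148.7]
ee_rot: [-0.706, 0.046, -0.044, 0.706]
wrist_force: [-6.3, 0.7, -0.3]
width: 22.8
```

Request:
apply_moves:
  series: [0, 0, 0, -0.5, 0.1, 0, 255, 0, 0, 0, 0, 0, -5, 255, 0, 0, 0, 0, 0, -4, 255, 0, 0, 0, 0, 0, -2, 255, 0, 0, 0, 0, 0, 0, 255]

```text
clock: 27.75
eef_pos: [559.7, -70.1, 138.2]
ee_rot: [-0.706, 0.045, -0.044, 0.706]
wrist_force: [-5.8, 0.4, 2.1]
width: 23.0
```

Request:
apply_moves:
  series: [0, 0, 0, 0, 0, -1, 255, 0, 0, 0, 0, 0, -1, 255, 0, 0, 0, 0, 0, 0, 255]

```text
clock: 28.05
eef_pos: [559.6, -70.1, 137.3]
ee_rot: [-0.706, 0.045, -0.045, 0.706]
wrist_force: [-9.8, 1.1, 8.1]
width: 22.5
```

Request:
apply_moves:
  series: [0, 0, 0, -1, 0, 0.5, 255, 0, 0, 0, 0, 0, 0, 100, 0, 0, 0, 0, 0, 0, 60, 0, 0, 0, 0, 0, 0, 60, 0, 0, 0, 0, 0, 0, 60]

```text
clock: 28.55
eef_pos: [559.9, -70.3, 136.4]
ee_rot: [0.706, -0.045, 0.045, -0.706]
wrist_force: [-0.1, 0.3, -0.6]
width: 65.1
```

Request:
apply_moves:
  series: [0, 0, 0, 0, 0, 30, 60, 0, 0, 0, 0, 0, 40, 160, 0, 0, 0, 0, 0, 40, 255, 0, 0, 0, 15, -2, 5, 255, 0, 0, 0, 20, -2.2, 0, 255]

```text
clock: 29.05
eef_pos: [595.7, -74.6, 254.5]
ee_rot: [0.706, -0.043, 0.047, -0.706]
wrist_force: [0.7, -0.2, -0.2]
width: 7.1
```

Request:
apply_moves:
  series: [0, 0, 0, 15, -2, 0, 255, 0, 0, 0, 8, -1, 0, 255, 0, 0, 0, 0, 0, -8, 255, 0, 0, 0, 0, 0, -6, 255, 0, 0, 0, 0, 0, 0, 255]

```text
clock: 29.55
eef_pos: [616.5, -77.3, 236.1]
ee_rot: [-0.706, 0.046, -0.044, 0.706]
wrist_force: [-0.5, -0.0, -0.7]
width: 0.1
```

Run:
```python
from h import *
st(); c=avg("scene",3); zoom(c,230,130,330,250,"s13.png",5)
```

```text
t 29.6 p [616.5 -77.3 236.1] app [-0.002  0.    -1.   ] jaw [ 0.126  0.992 -0.   ] yawjaw 1.444 F [-0.5 -0.  -0.7] T [ 0.05  0.02 -0.01] w 0.1 q [-0.12  0.32  0.21  1.47 -0.    0.  ]
s13.png 5
```

View pics/s13.png

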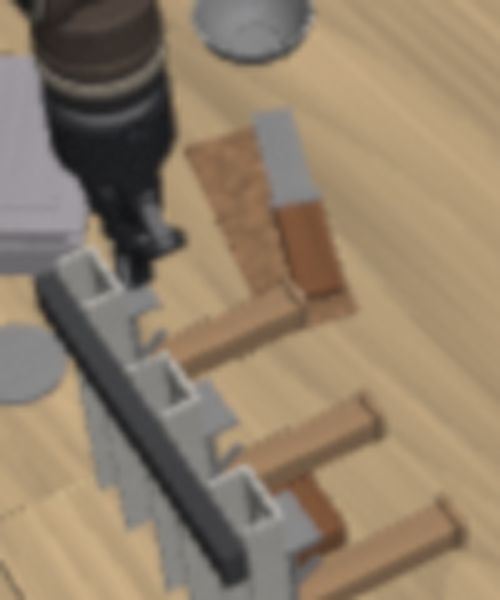

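Request:
apply_moves:
  series: [0, 0, 0, 0, 0, -4, 255, 0, 0, 0, 0, 0, -4, 255, 0, 0, 0, 0, 0, -2, 255, 0, 0, 0, 0, 0, 0, 255]

```text
clock: 30.1
eef_pos: [618.1, -77.5, 228.3]
ee_rot: [0.706, -0.044, 0.046, -0.706]
wrist_force: [0.2, 0.8, 3.9]
width: 0.1
```

Request:
apply_moves:
  series: [0, 0, 0, 0, 0, -3, 255, 0, 0, 0, 0, 0, -2, 255, 0, 0, 0, 0, 0, 0, 255]

```text
clock: 30.4
eef_pos: [617.5, -77.4, 222.5]
ee_rot: [0.706, -0.045, 0.045, -0.706]
wrist_force: [-0.2, 0.5, -0.5]
width: 0.3
```

Request:
apply_moves:
  series: [0, 0, 0, 0, 0, -2, 255, 0, 0, 0, 0, 0, -1, 255, 0, 0, 0, 0, 0, 0, 255]

```text
clock: 30.7
eef_pos: [617.6, -77.4, 219.7]
ee_rot: [0.706, -0.045, 0.045, -0.706]
wrist_force: [-1.0, 0.7, 3.2]
width: -0.0
```

Request:
apply_moves:
  series: [0, 0, 0, 0, 0, -2, 255, 0, 0, 0, 0, 0, -1, 255, 0, 0, 0, 0, 0, 0, 255]

```text
clock: 31.0
eef_pos: [617.7, -77.4, 219.4]
ee_rot: [0.706, -0.044, 0.046, -0.706]
wrist_force: [-5.3, 0.3, 16.4]
width: -0.0
```

Request:
apply_moves:
  series: [0, 0, 0, 0, 0, 25, 255, 0, 0, 0, 0, 0, 35, 255, 0, 0, 0, -30, 20, 20, 180, 0, 0, 0, -30, 30, 0, 80, 0, 0, 0, -30, 30, 0, 0]

```text
clock: 31.5
eef_pos: [527.1, 3.0, 296.4]
ee_rot: [-0.706, 0.045, -0.045, 0.706]
wrist_force: [0.7, 1.8, -0.3]
width: 43.1
```

Request:
apply_moves:
  series: [0, 0, 0, -30, 30, 0, 0, 0, 0, 0, -30, 30, 0, 0, 0, 0, 0, -20, 20, 0, 0, 0, 0, 0, 0, 0, 0, 0]

```text
clock: 31.9
eef_pos: [445.4, 84.3, 296.9]
ee_rot: [-0.706, 0.044, -0.044, 0.706]
wrist_force: [-0.8, 0.3, 0.1]
width: 85.3
```

Run:
```python
from h import *
import pickle
st(); t=avg("top");s=avg("scene"); pickle.dump([t,s],open("b.pkl","wb"))
zoom(t,340,140,500,270,"t14.png",5);zoom(s,190,120,310,220,"s14.png",6);zoom(t,180,120,380,240,"t14b.png",4)
```

```text
t 31.9 p [445.4  84.3 296.9] app [ 0.     0.001 -1.   ] jaw [0.123 0.992 0.001] yawjaw 1.447 F [-0.8  0.3  0.1] T [ 0.02  0.01 -0.03] w 85.3 q [ 0.19 -0.   -0.03  1.54  0.    0.31]
t14.png 5
s14.png 6
t14b.png 4
```

View pics/t14.png

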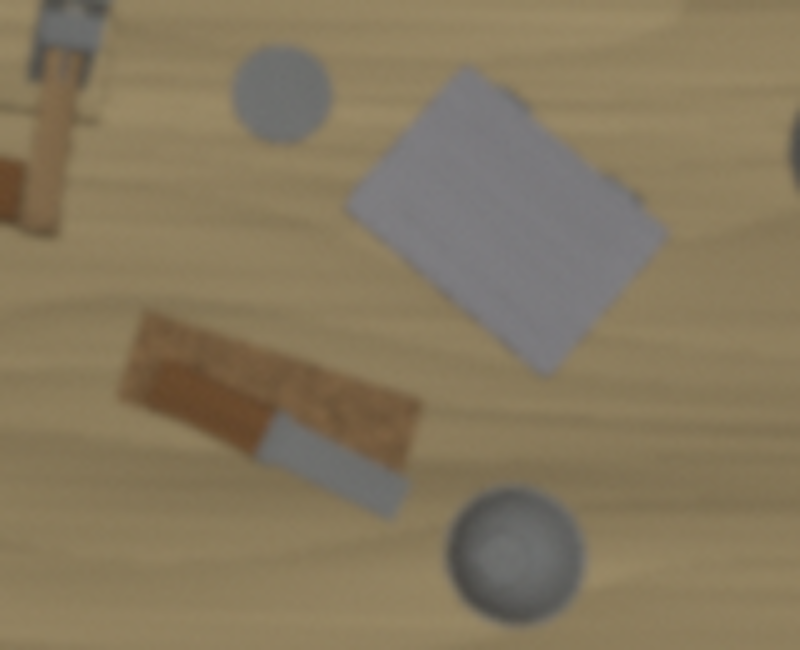

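View pics/s14.png

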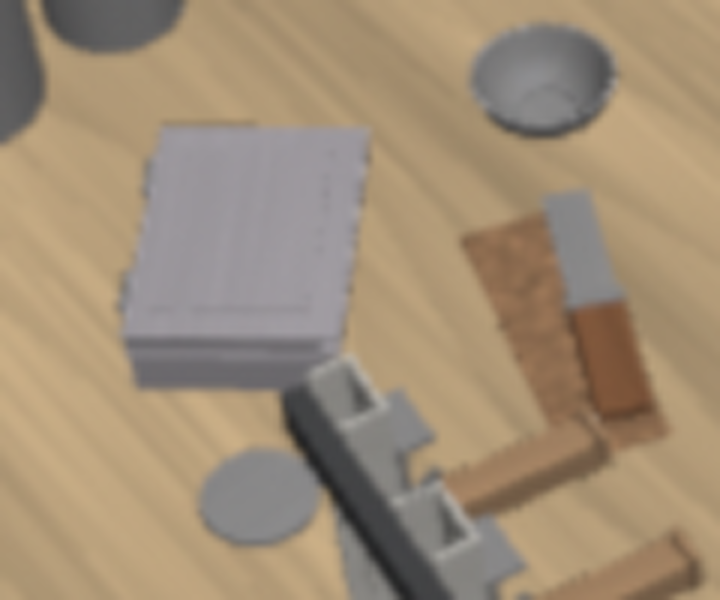

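View pics/t14b.png

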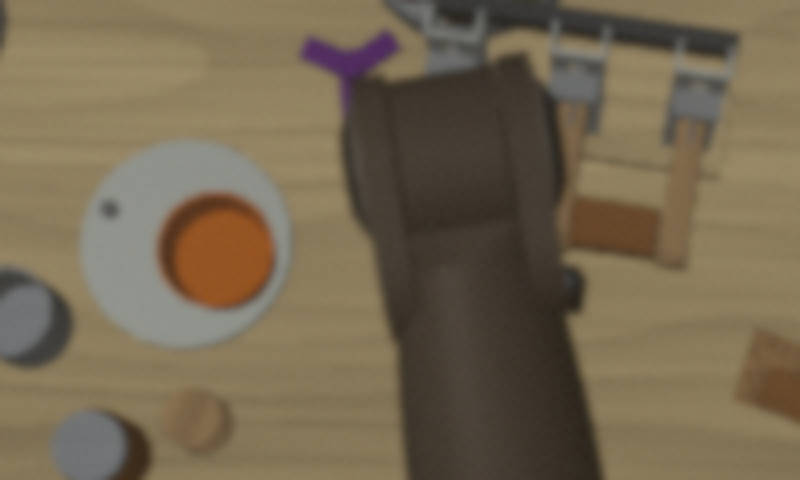

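Run:
```python
from h import *
import pickle
c,s=pickle.load(open("b.pkl","rb"))
T=lambda x,y:(340+(x+.5)/5-.5,140+(y+.5)/5-.5)
S=lambda x,y:(190+(x+.5)/6-.5,120+(y+.5)/6-.5)
def show(name,P):
    P=np.array(P);print(name,P[:,:2].round(1).tolist(),"c",P.mean(0)[:2].round(1));
    for i in range(len(P)):
        d=P[(i+1)%len(P)]-P[i];print("   ",np.hypot(*d[:2]).round(1),np.arctan2(d[1],d[0]).round(3))
show("tin top",[ray(c,*T(*p),52) for p in((465,65),(668,235),(547,377),(347,207))])
show("tin scene",[ray(s,*S(*p),52) for p in((125,337),(158,128),(370,130),(337,338))])
show("blade top",[ray(c,*T(*p),8) for p in((280,410),(410,482),(392,520),(260,458))])
show("handle top",[ray(c,*T(*p),14) for p in((162,362),(280,410),(260,458),(143,402))])
show("blade scene",[ray(s,*S(*p),8) for p in((545,198),(590,190),(622,300),(568,308))])
show("handle scene",[ray(s,*S(*p),14) for p in((568,308),(622,300),(650,410),(600,418))])
show("mat top",[ray(c,*T(*p),1) for p in((148,312),(422,400),(402,470),(122,395))])
show("mat0 scene corners",[ray(s,*S(*p),1) for p in((463,238),(555,418))])
```

```text
tin top [[645.6, -365.9], [526.6, -505.7], [424.7, -419.8], [541.6, -282.2]] c [ 534.6 -393.4]
    183.7 -2.276
    133.3 2.441
    180.6 0.867
    133.6 -0.677
tin scene [[645.3, -366.6], [532.8, -508.4], [427.4, -419.0], [545.3, -283.0]] c [ 537.7 -394.2]
    181.1 -2.241
    138.2 2.438
    180.0 0.857
    130.3 -0.696
blade top [[402.5, -241.7], [353.5, -333.3], [326.4, -320.4], [368.0, -227.5]] c [ 362.6 -280.7]
    103.9 -2.062
    30.0 2.698
    101.8 1.149
    37.3 -0.389
handle top [[434.1, -157.2], [401.8, -240.8], [367.4, -226.7], [405.3, -144.0]] c [ 402.2 -192.2]
    89.6 -1.94
    37.2 2.752
    91.0 1.142
    31.8 -0.43
blade scene [[353.1, -333.3], [325.9, -320.3], [368.8, -229.5], [399.5, -246.0]] c [ 361.8 -282.3]
    30.1 2.695
    100.5 1.129
    34.8 -0.492
    99.0 -2.06
handle scene [[402.5, -241.4], [371.9, -225.0], [414.1, -141.4], [441.8, -155.9]] c [ 407.6 -190.9]
    34.7 2.65
    93.7 1.104
    31.3 -0.482
    94.1 -2.002
mat top [[471.8, -148.3], [412.8, -343.7], [362.5, -329.1], [411.5, -130.2]] c [ 414.6 -237.8]
    204.2 -1.864
    52.4 2.859
    204.9 1.329
    63.0 -0.291
mat0 scene corners [[412.2, -344.1], [457.3, -182.8]] c [ 434.8 -263.5]
    167.5 1.298
    167.5 -1.844
```

Request:
apply_moves:
  series: [0, 0, -0.135, -4, -22, 0, 0, 0, 0, -0.135, -4, -22, 0, 0, 0, 0, -0.135, -4, -22, 0, 0, 0, 0, -0.135, -4, -22, 0, 0, 0, 0, -0.135, -4, -22, 0, 0]

```text
clock: 33.0
eef_pos: [427.5, -28.3, 296.5]
ee_rot: [-0.65, 0.278, -0.278, 0.65]
wrist_force: [-0.6, 0.4, -0.3]
width: 85.4
```

Request:
apply_moves:
  series: [0, 0, -0.135, -4, -22, 0, 0, 0, 0, -0.135, -4, -22, 0, 0, 0, 0, -0.135, -4, -22, 0, 0, 0, 0, -0.135, -4, -22, 0, 0, 0, 0, -0.135, -4, -22, 0, 0]

```text
clock: 33.5
eef_pos: [407.4, -138.4, 296.6]
ee_rot: [-0.522, 0.477, -0.478, 0.522]
wrist_force: [0.4, 1.1, 0.6]
width: 85.3
```

Request:
apply_moves:
  series: [0, 0, -0.135, -4, -22, -20, 0, 0, 0, -0.135, -4, -22, -40, 0, 0, 0, -0.135, -4, -22, -40, 0, 0, 0, -0.135, -4, -21, -30, 0, 0, 0, 0, 0, 0, 0, 0]

```text
clock: 34.0
eef_pos: [389.1, -225.0, 162.4]
ee_rot: [-0.377, 0.601, -0.597, 0.374]
wrist_force: [-0.7, 0.2, -0.3]
width: 85.4
```

Run:
```python
from h import *
st()
```

```text
t 34.0 p [ 389.1 -225.   162.4] app [-0.006  0.003 -1.   ] jaw [ 0.9   -0.435 -0.007] yawjaw -0.451 F [-0.7  0.2 -0.3] T [ 0.06 -0.01 -0.03] w 85.4 q [-0.52 -0.   -0.33  1.25 -0.    1.5 ]
```

Request:
apply_moves:
  series: [0, 0, 0.007, 0, 2, -40, 0, 0, 0, 0, 0, 0, -40, 0, 0, 0, 0, 0, 0, -35, 0, 0, 0, 0, 0, 0, -12, 0, 0, 0, 0, 0, 0, 0, 0]

```text
clock: 34.5
eef_pos: [391.3, -221.8, 39.2]
ee_rot: [-0.38, 0.597, -0.596, 0.379]
wrist_force: [-0.5, 0.2, 0.4]
width: 85.3
```

Run:
```python
from h import *
st(); s=cap("scene"); zoom(s,250,110,350,210,"s15.png",6)
```

```text
t 34.5 p [ 391.3 -221.8   39.2] app [-0.002  0.001 -1.   ] jaw [ 0.906 -0.424 -0.002] yawjaw -0.437 F [-0.5  0.2  0.4] T [-0.02 -0.01  0.03] w 85.3 q [-0.52  0.06 -0.54  0.97  0.    1.49]
s15.png 6
```

View pics/s15.png

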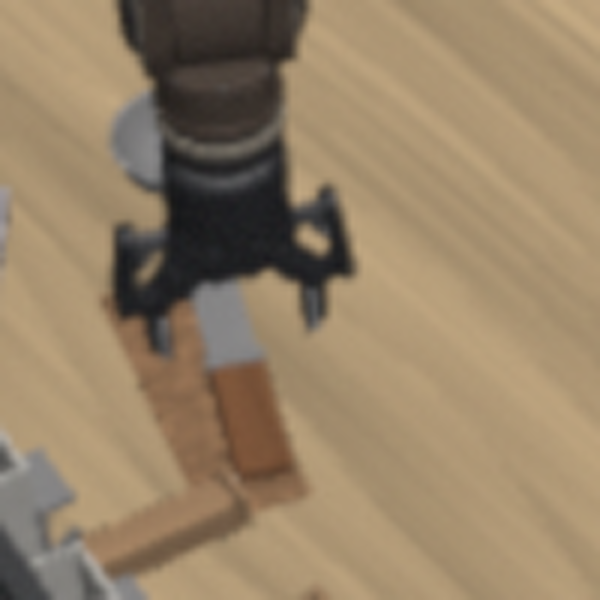

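Request:
apply_moves:
  series: [0, 0, 0, -1, -1, -20, 0, 0, 0, 0, 0, 0, -12, 0, 0, 0, 0, 0, 0, -4, 0, 0, 0, 0, 0, 0, 0, 0]

```text
clock: 34.95
eef_pos: [390.9, -223.5, 3.9]
ee_rot: [0.379, -0.597, 0.597, -0.379]
wrist_force: [-1.1, -0.2, 0.0]
width: 85.6
```

Run:
```python
from h import *
st(); s=cap("scene"); zoom(s,250,110,350,210,"s16.png",6)
```

```text
t 35.0 p [ 390.9 -223.5    3.9] app [ 0. -0. -1.] jaw [ 0.905 -0.425  0.   ] yawjaw -0.439 F [-1.1 -0.2  0. ] T [-0.   -0.   -0.06] w 85.6 q [-0.52  0.1  -0.59  0.88  0.    1.49]
s16.png 6
```

View pics/s16.png

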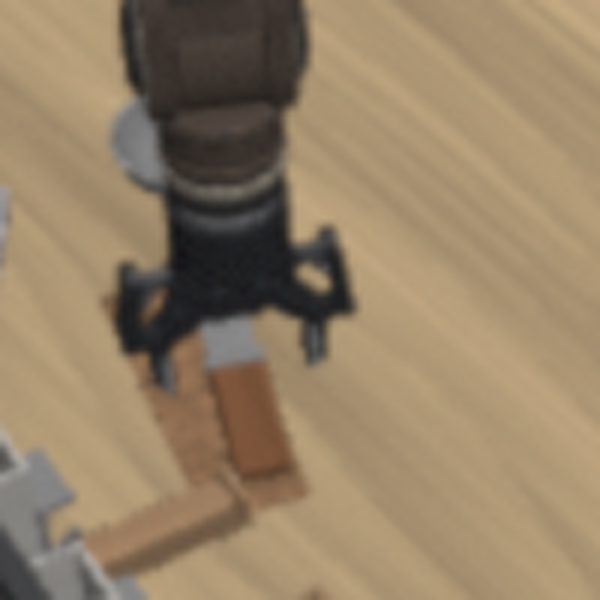

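Request:
apply_moves:
  series: [0, 0, -0.005, 2, 4.5, -2.5, 0, 0, 0, 0, 0, 0, 0, 0, 0, 0, 0, 0, 0, 0, 255, 0, 0, 0, 0, 0, 0, 255, 0, 0, 0, 0, 0, 0, 255]

```text
clock: 35.5
eef_pos: [392.7, -219.0, 1.1]
ee_rot: [0.378, -0.598, 0.598, -0.378]
wrist_force: [0.3, -0.2, -0.1]
width: 43.9
```

Request:
apply_moves:
  series: [0, 0, 0, 0, 0, 0, 255, 0, 0, 0, 0, 0, 0, 255, 0, 0, 0, 0, 0, 0, 255, 0, 0, 0, 0, 0, 0, 255]

```text
clock: 35.9
eef_pos: [393.0, -219.2, 1.4]
ee_rot: [0.377, -0.598, 0.598, -0.378]
wrist_force: [-0.1, 0.0, 5.4]
width: 36.4
```

Run:
```python
from h import *
st(); s=cap("scene"); zoom(s,250,110,350,210,"s17.png",6)
```

```text
t 35.9 p [ 393.  -219.2    1.4] app [ 0.001 -0.    -1.   ] jaw [ 0.903 -0.43   0.001] yawjaw -0.444 F [-0.1  0.   5.4] T [ 0.12  0.16 -0.02] w 36.4 q [-0.51  0.1  -0.6   0.88 -0.    1.51]
s17.png 6
```

View pics/s17.png

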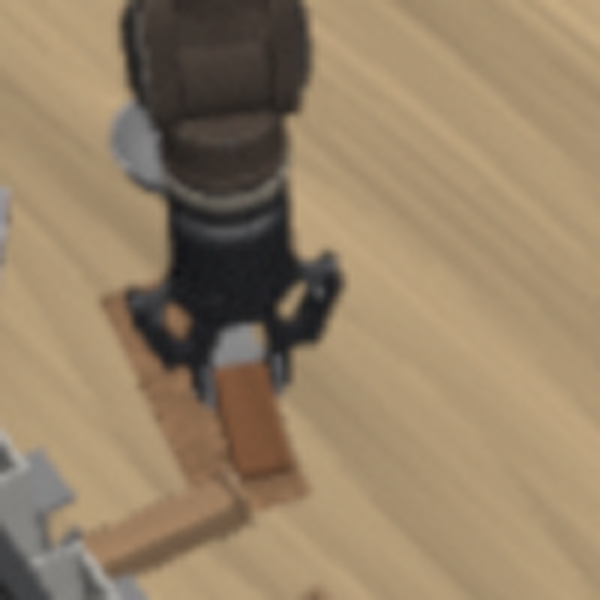

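Request:
apply_moves:
  series: [0, 0, 0, 0, 0, 15, 255, 0, 0, 0, 0, 0, 30, 255, 0, 0, 0, 0, 0, 34, 255, 0, 0, 0.13, -4, -3, 0, 255, 0, 0, 0.13, -4, -4, 0, 255]

```text
clock: 36.45
eef_pos: [385.1, -226.2, 80.8]
ee_rot: [0.453, -0.542, 0.543, -0.454]
wrist_force: [-0.9, -0.2, -1.7]
width: 36.1
```

Request:
apply_moves:
  series: [0, 0, 0.13, -4, -4, 0, 255, 0, 0, 0.13, -4, -4, 0, 255, 0, 0, 0.13, -4, -4, 0, 255, 0, 0, 0.13, -4, -4, 0, 255, 0, 0, 0.13, -4, -4, 0, 255]

```text
clock: 36.95
eef_pos: [364.1, -245.8, 79.4]
ee_rot: [-0.603, 0.37, -0.369, 0.603]
wrist_force: [0.2, 0.3, -0.7]
width: 36.4
```

Request:
apply_moves:
  series: [0, 0, 0.13, -2, -2, 0, 255, 0, 0, 0.13, 0, 0, 0, 255, 0, 0, 0.135, 0, 0, 0, 255, 0, 0, 0, 0, 0, 0, 255]

```text
clock: 37.35
eef_pos: [362.2, -247.7, 79.5]
ee_rot: [-0.663, 0.246, -0.245, 0.663]
wrist_force: [0.4, -0.4, -0.8]
width: 36.1
```

Run:
```python
from h import *
st(); s=avg("scene",3); zoom(s,190,110,330,210,"s18.png",5.5);t=avg("top",3);zoom(t,340,130,480,270,"t18.png",4)
```

```text
t 37.4 p [ 362.2 -247.7   79.5] app [-0.001  0.001 -1.   ] jaw [ 0.652  0.759 -0.   ] yawjaw 0.861 F [ 0.4 -0.4 -0.8] T [-0.   -0.02 -0.03] w 36.1 q [-0.6   0.01 -0.5   1.06 -0.    0.11]
s18.png 5.5
t18.png 4
```

View pics/s18.png

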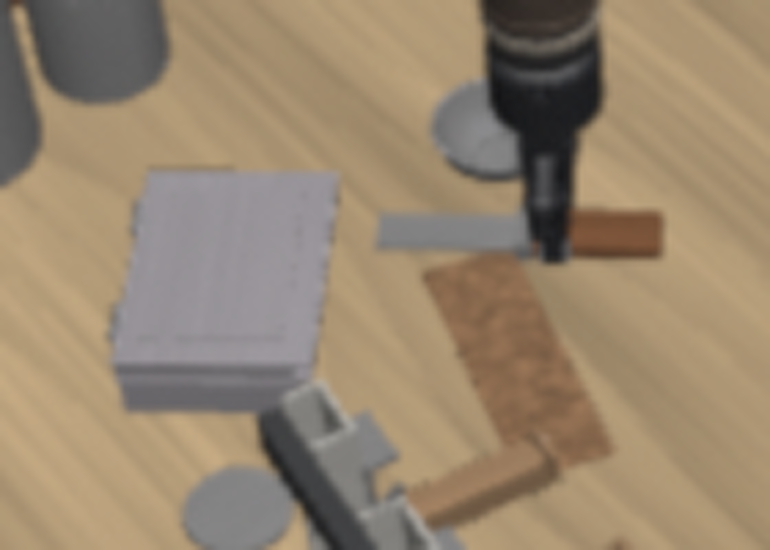

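View pics/t18.png

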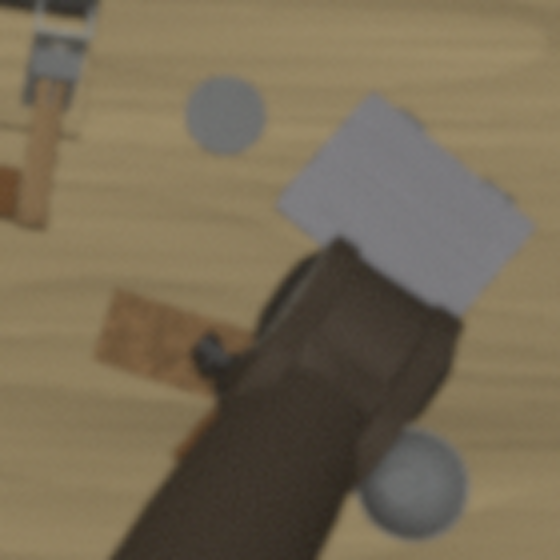

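Run:
```python
from h import *
s=cap("scene"); S=lambda x,y:(190+(x+.5)/5.5-.5,110+(y+.5)/5.5-.5)
a,b=[ray(s,*S(*p),85.5) for p in((380,214),(376,250))];m=(a+b)/2
t=np.array([.765,-.644]);y=np.array([.644,.765]);st_,M=st()
print(a,b,m); d=m[:2]-st_["eef_pos"][:2]; print("tip along t",d@t,"y",d@y, "tip in tin", (m[:2]-[541.6,-398.7])@t,(m[:2]-[541.6,-398.7])@y)
for p in((425,272),(520,256),(612,455)): print("mat",ray(s,*S(*p),1))
# lid front edge/tin lip in scene: z52 top edge right side
for p in((338,172),(312,365)): w=ray(s,*S(*p),52);print(w,(w[:2]-[541.6,-398.7])@t,(w[:2]-[541.6,-398.7])@y)
```

```text
t 37.7 p [ 362.7 -247.9   79.9] app [-0.  0. -1.] jaw [ 0.652  0.758 -0.   ] yawjaw 0.860 F [-0.7  0.1 -1.8] T [ 0.04 -0.02 -0.01] w 36.2 q [-0.6   0.01 -0.5   1.06 -0.    0.11]
[ 444.09241631 -339.11882687   85.5       ] [ 465.68953012 -312.97610751   85.5       ] [ 454.89097322 -326.04746719   85.5       ]
tip along t 120.89933327922499 y -0.3959217065615042 tip in tin -113.1206366165174 -0.26142564754011505
mat [ 411.2188695  -344.69883086    1.        ]
mat [ 349.62898972 -314.16978622    1.        ]
mat [ 412.40484757 -126.54243469    1.        ]
[ 426.83928481 -421.27373567   52.        ] -73.25446134579907 -91.17480837192213
[ 543.81589624 -281.51231515   52.        ] -73.77370841886685 91.07561609267336
```

Request:
apply_moves:
  series: [0, 0, 0.008, 0, 0, -20, 255, 0, 0, 0, 0, 0, -16, 255, 0, 0, 0, 0, 0, -8, 255, 0, 0, 0, 0, 0, 0, 255, 0, 0, 0, 0, 0, 0, 255]

```text
clock: 38.2
eef_pos: [362.8, -248.0, 36.4]
ee_rot: [0.664, -0.243, 0.243, -0.664]
wrist_force: [1.0, -0.7, -0.6]
width: 36.5
```

Run:
```python
from h import *
st(); s=avg("scene",4); zoom(s,200,130,300,200,"s19.png",8)
```

```text
t 38.2 p [ 362.8 -248.    36.4] app [ 0. -0. -1.] jaw [0.646 0.764 0.   ] yawjaw 0.869 F [ 1.  -0.7 -0.6] T [ 0.07 -0.01 -0.  ] w 36.5 q [-0.6   0.05 -0.57  0.96  0.    0.1 ]
s19.png 8
```

View pics/s19.png

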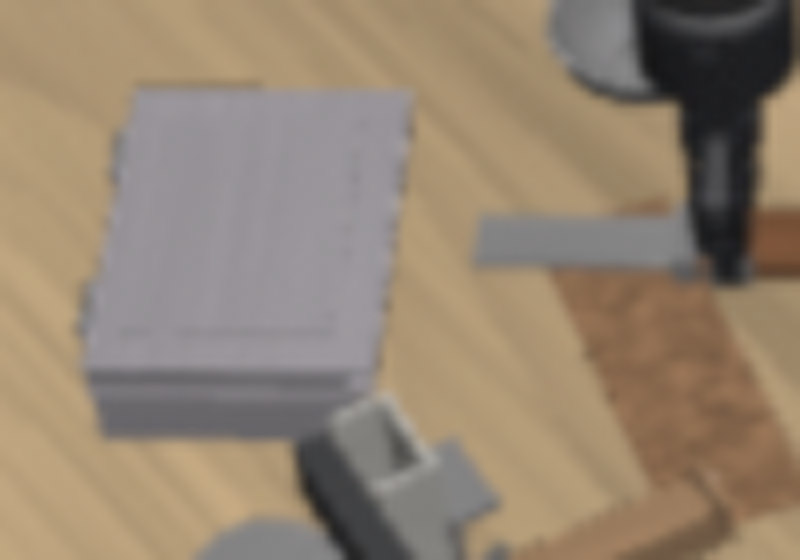

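Request:
apply_moves:
  series: [0, 0, 0, 9, -7.6, -0.5, 255, 0, 0, 0, 11, -9.3, 0, 255, 0, 0, 0, 8, -6.7, 0, 255, 0, 0, 0, 0, 0, 0, 255]

```text
clock: 38.8
eef_pos: [392.4, -272.9, 35.5]
ee_rot: [0.664, -0.243, 0.244, -0.664]
wrist_force: [-0.6, 0.0, -1.0]
width: 36.1
```

Request:
apply_moves:
  series: [0, 0, 0, 3, -2.6, 0, 255, 0, 0, 0, 3, -2.6, 0, 255, 0, 0, 0, 1.5, -1.3, 0, 255, 0, 0, 0, 0, 0, 0, 255]

```text
clock: 39.2
eef_pos: [398.3, -278.1, 35.5]
ee_rot: [-0.664, 0.243, -0.243, 0.664]
wrist_force: [-0.4, -0.3, -0.5]
width: 36.4
```

Run:
```python
from h import *
q,M=st(); s=avg("scene",4); zoom(s,200,130,300,200,"s20.png",8)
t=np.array([.765,-.644]);print("tip tin x",(q["eef_pos"][:2]-[541.6,-398.7])@t+120.9)
```

```text
t 39.2 p [ 398.3 -278.1   35.5] app [ 0.  0. -1.] jaw [0.646 0.764 0.   ] yawjaw 0.869 F [-0.4 -0.3 -0.5] T [0.01 0.   0.  ] w 36.4 q [-0.61  0.13 -0.47  0.97  0.    0.09]
s20.png 8
tip tin x -66.40225510117995
```

View pics/s20.png

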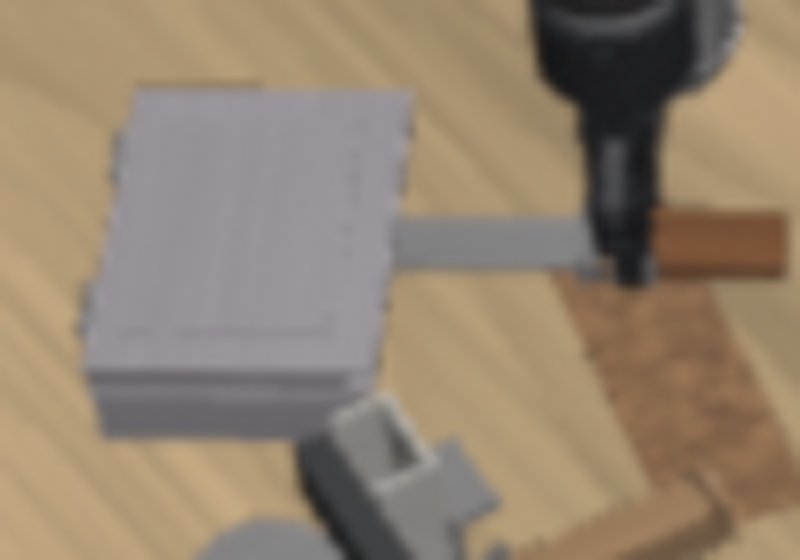

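Request:
apply_moves:
  series: [0, 0, 0, 2.5, -2.1, 0, 255, 0, 0, 0, 0, 0, 4, 255, 0, 0, 0, 0, 0, 2, 255, 0, 0, 0, 0, 0, 0, 255]

```text
clock: 39.8
eef_pos: [400.8, -280.3, 41.9]
ee_rot: [0.664, -0.243, 0.243, -0.664]
wrist_force: [0.2, 0.2, -1.9]
width: 36.1
```

Request:
apply_moves:
  series: [0, 0, 0, 0, 0, 3, 255, 0, 0, 0, 0, 0, 0, 255]

```text
clock: 40.0
eef_pos: [400.5, -280.0, 44.7]
ee_rot: [-0.664, 0.243, -0.243, 0.664]
wrist_force: [1.4, 0.0, -1.7]
width: 36.5
```

Request:
apply_moves:
  series: [0, 0, 0, 0, 0, 3, 255, 0, 0, 0, 0, 0, 0, 255]

```text
clock: 40.2
eef_pos: [400.5, -280.0, 47.7]
ee_rot: [-0.664, 0.243, -0.243, 0.664]
wrist_force: [-1.1, 0.0, -3.1]
width: 36.4
```

Run:
```python
from h import *
q,M=st(); s=avg("scene",4); zoom(s,200,130,300,200,"s21.png",8)
```

```text
t 40.2 p [ 400.5 -280.    47.7] app [-0.  0. -1.] jaw [ 0.646  0.764 -0.   ] yawjaw 0.869 F [-1.1  0.  -3.1] T [0.16 0.23 0.06] w 36.4 q [-0.61  0.13 -0.45  0.99  0.    0.09]
s21.png 8
```

View pics/s21.png

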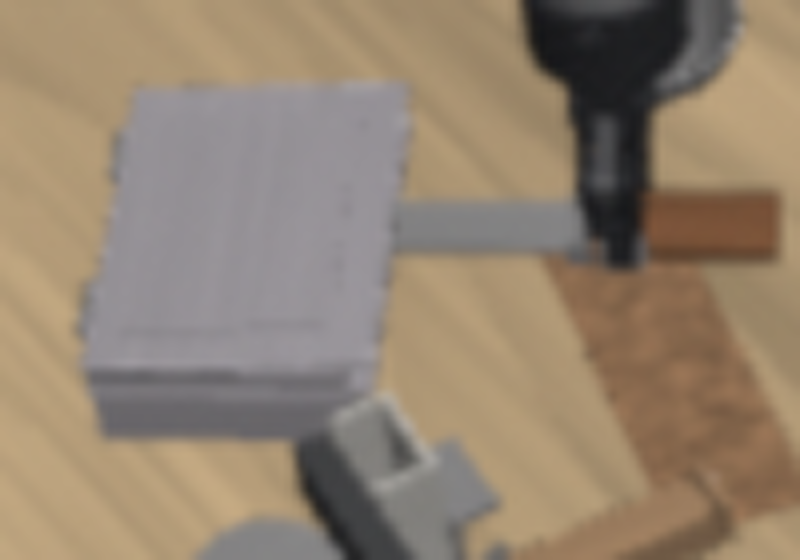

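Request:
apply_moves:
  series: [0, 0, 0, 1.5, -1.3, 8, 255, 0, 0, 0, 3, -2.6, 8, 255, 0, 0, 0, 3, -2.6, 8, 255, 0, 0, 0, 3, -2.6, 8, 255, 0, 0, 0, 3, -2.6, 8, 255]

```text
clock: 40.9
eef_pos: [414.6, -292.2, 88.4]
ee_rot: [0.664, -0.243, 0.243, -0.664]
wrist_force: [-0.6, 1.1, -2.3]
width: 36.1
```

Run:
```python
from h import *
q,M=st(); s=avg("scene",2); zoom(s,200,130,300,200,"s22.png",8)
```

```text
t 40.9 p [ 414.6 -292.2   88.4] app [ 0. -0. -1.] jaw [0.646 0.764 0.   ] yawjaw 0.869 F [-0.6  1.1 -2.3] T [ 0.37  0.45 -0.  ] w 36.1 q [-0.61  0.13 -0.35  1.09  0.    0.09]
s22.png 8
```

View pics/s22.png

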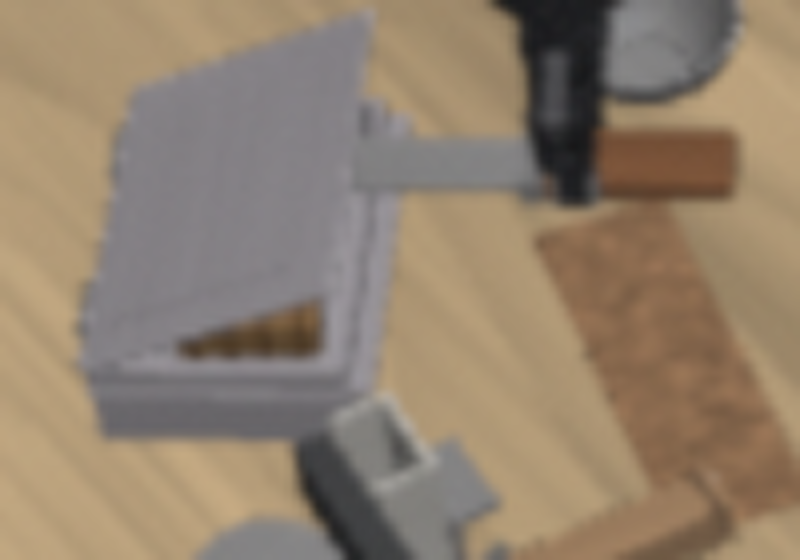

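Lid opening well. Continue along the arc.

Request:
apply_moves:
  series: [0, 0, 0, 3, -2.6, 8, 255, 0, 0, 0, 4, -3.4, 8, 255, 0, 0, 0, 4, -3.4, 8, 255, 0, 0, 0, 5, -4.2, 8, 255, 0, 0, 0, 5, -4.2, 8, 255]

```text
clock: 41.5
eef_pos: [435.8, -310.2, 128.3]
ee_rot: [0.664, -0.243, 0.243, -0.664]
wrist_force: [0.2, 0.2, -2.4]
width: 36.1
```

Request:
apply_moves:
  series: [0, 0, 0, 7, -5.9, 8, 255, 0, 0, 0, 7, -5.9, 7, 255, 0, 0, 0, 7, -5.9, 6, 255, 0, 0, 0, 7, -5.9, 5, 255, 0, 0, 0, 7, -5.9, 4, 255]

```text
clock: 42.0
eef_pos: [470.9, -339.8, 158.1]
ee_rot: [0.664, -0.243, 0.243, -0.664]
wrist_force: [-0.3, 0.5, -3.2]
width: 36.4
```

Run:
```python
from h import *
q,M=st(); s=avg("scene",2); zoom(s,200,110,300,200,"s23.png",6)
t=np.array([.765,-.644]);print("tip tin x",(q["eef_pos"][:2]-[541.6,-398.7])@t+120.9)
```

```text
t 42.0 p [ 470.9 -339.8  158.1] app [ 0. -0. -1.] jaw [ 0.646  0.764 -0.   ] yawjaw 0.869 F [-0.3  0.5 -3.2] T [0.32 0.31 0.03] w 36.4 q [-0.63  0.24 -0.06  1.27 -0.    0.08]
s23.png 6
tip tin x 28.847343373276445
```

View pics/s23.png

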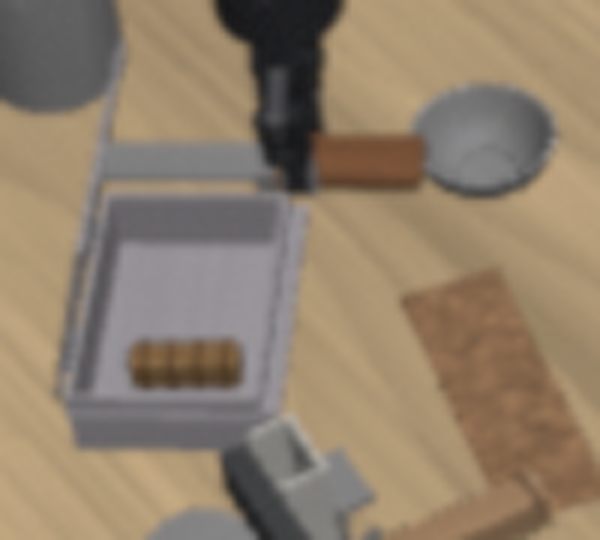

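Request:
apply_moves:
  series: [0, 0, 0, 9, -7.6, 0, 255, 0, 0, 0, 9, -7.6, 0, 255, 0, 0, 0, 9, -7.6, 0, 255, 0, 0, 0, 9, -7.6, 0, 255, 0, 0, 0, 9, -7.6, 0, 255]

```text
clock: 42.6
eef_pos: [515.9, -377.7, 157.1]
ee_rot: [-0.664, 0.243, -0.243, 0.664]
wrist_force: [-1.0, 0.9, -1.2]
width: 36.4
```

Request:
apply_moves:
  series: [0, 0, 0, 9, -7.6, 0, 255, 0, 0, 0, 5, -4.2, 0, 255, 0, 0, 0, 0, 0, 0, 255]

```text
clock: 42.9
eef_pos: [529.8, -389.5, 156.7]
ee_rot: [-0.664, 0.243, -0.243, 0.664]
wrist_force: [0.0, 0.7, -0.4]
width: 36.0
```

Run:
```python
from h import *
q,M=st(); s=avg("scene",2); zoom(s,170,110,290,200,"s24.png",6)
t=np.array([.765,-.644]);print("tip tin x",(q["eef_pos"][:2]-[541.6,-398.7])@t+120.9)
```

```text
t 42.9 p [ 529.8 -389.5  156.7] app [-0.001  0.    -1.   ] jaw [ 0.646  0.764 -0.   ] yawjaw 0.869 F [ 0.   0.7 -0.4] T [0.02 0.05 0.04] w 36.0 q [-0.63  0.39  0.14  1.32 -0.    0.07]
s24.png 6
tip tin x 105.96606013695532
```

View pics/s24.png

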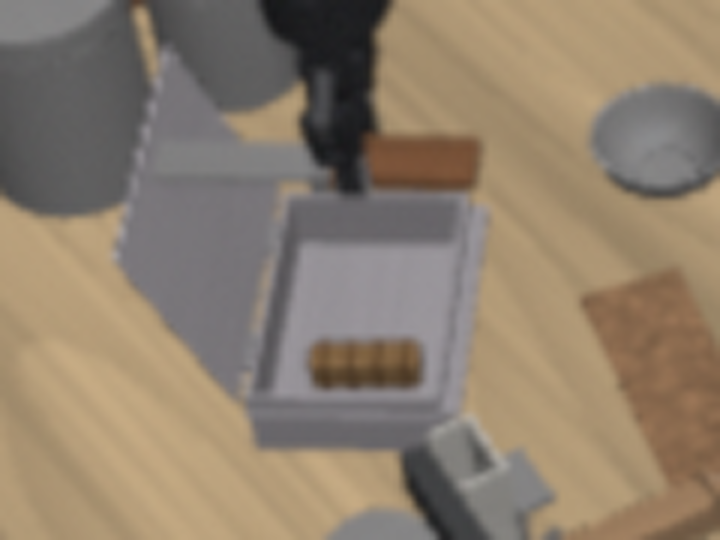

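Request:
apply_moves:
  series: [0, 0, 0, -10, 8.4, 0, 255, 0, 0, 0, -19, 16, 0, 255, 0, 0, 0, -19, 16, 0, 255, 0, 0, 0, -19, 16, 0, 255, 0, 0, 0, -18, 15.1, 0, 255]

```text
clock: 43.5
eef_pos: [443.3, -316.7, 158.0]
ee_rot: [0.664, -0.243, 0.243, -0.664]
wrist_force: [0.6, -0.1, -1.5]
width: 36.4
```

Request:
apply_moves:
  series: [0, 0, -0.14, -3.3, 13, 0, 255, 0, 0, -0.14, -3.3, 13, 0, 255, 0, 0, -0.14, -3.3, 13, 0, 255, 0, 0, -0.14, -3.3, 13, -10, 255, 0, 0, -0.14, -3.3, 13, -20, 255]

```text
clock: 44.0
eef_pos: [428.5, -252.5, 129.2]
ee_rot: [-0.539, 0.456, -0.459, 0.539]
wrist_force: [0.8, -0.1, -1.2]
width: 36.5
```

Request:
apply_moves:
  series: [0, 0, -0.14, -3.3, 13, -20, 255, 0, 0, -0.14, -3.3, 13, -20, 255, 0, 0, -0.14, -3.3, 13, -20, 255, 0, 0, -0.046, 0, 0, 0, 255, 0, 0, 0, 0, 0, 0, 255]

```text
clock: 44.5
eef_pos: [417.4, -212.9, 67.5]
ee_rot: [0.421, -0.568, 0.568, -0.421]
wrist_force: [0.8, 0.0, 0.0]
width: 36.1
```

Run:
```python
from h import *
q,M=st(); s=avg("scene",2); zoom(s,190,110,310,200,"s25.png",6)
```

```text
t 44.5 p [ 417.4 -212.9   67.5] app [ 0. -0. -1.] jaw [ 0.956 -0.292  0.   ] yawjaw -0.296 F [0.8 0.  0. ] T [0.04 0.01 0.01] w 36.1 q [-0.47  0.07 -0.46  1.03 -0.    1.4 ]
s25.png 6
```

View pics/s25.png

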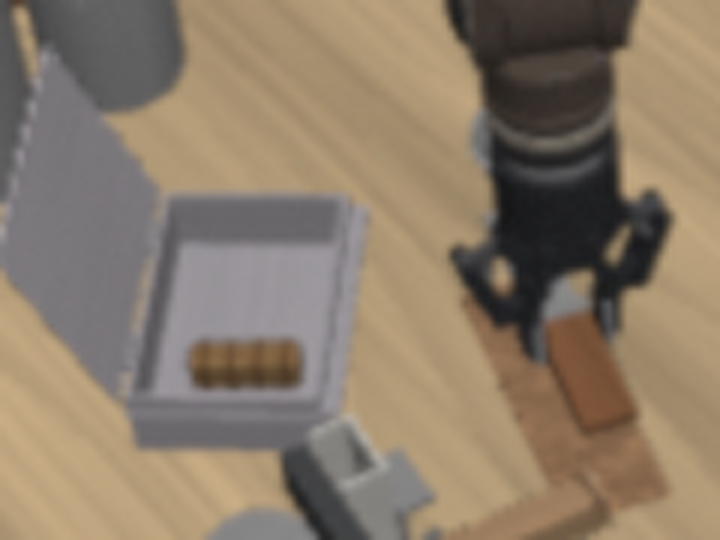

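Lower onto the mat.

Request:
apply_moves:
  series: [0, 0, 0, 1, -1, -30, 255, 0, 0, 0, 0, 0, -22, 255, 0, 0, 0, 0, 0, -8, 255, 0, 0, 0, 0, 0, -2, 255, 0, 0, 0, 0, 0, 0, 255]

```text
clock: 45.1
eef_pos: [419.3, -214.8, 6.2]
ee_rot: [0.42, -0.568, 0.569, -0.421]
wrist_force: [-0.2, -0.9, -0.8]
width: 36.2
```

Request:
apply_moves:
  series: [0, 0, 0, 0, 0, -2, 255, 0, 0, 0, 0, 0, -1, 255, 0, 0, 0, 0, 0, 0, 255]

```text
clock: 45.4
eef_pos: [419.1, -214.6, 3.0]
ee_rot: [0.42, -0.568, 0.569, -0.421]
wrist_force: [-0.0, -0.1, -2.1]
width: 36.8
```

Request:
apply_moves:
  series: [0, 0, 0, 0, 0, -1, 255, 0, 0, 0, 0, 0, 0, 255, 0, 0, 0, 0, 0, -0.5, 255, 0, 0, 0, 0, 0, 0, 255]

```text
clock: 45.8
eef_pos: [418.8, -214.4, 1.5]
ee_rot: [0.42, -0.568, 0.569, -0.421]
wrist_force: [-2.0, 0.9, 4.7]
width: 36.6
```

Request:
apply_moves:
  series: [0, 0, 0, 0, 0, 0.5, 180, 0, 0, 0, 0, 0, 0.5, 60, 0, 0, 0, 0, 0, 0, 0, 0, 0, 0, 0, 0, 0, 0, 0, 0, 0, 0, 0, 0, 0]

```text
clock: 46.3
eef_pos: [418.8, -214.4, 2.0]
ee_rot: [-0.421, 0.568, -0.568, 0.421]
wrist_force: [0.3, 0.5, 0.2]
width: 85.1
```

Request:
apply_moves:
  series: [0, 0, 0, 0, 0, 20, 0, 0, 0, 0, 0, 0, 30, 0, 0, 0, 0, 0, 0, 40, 0, 0, 0, 0, -20, 20, 40, 0, 0, 0, 0, -20, 25, 40, 0]

```text
clock: 46.8
eef_pos: [378.8, -170.0, 172.4]
ee_rot: [-0.42, 0.569, -0.569, 0.42]
wrist_force: [1.2, 0.2, 0.8]
width: 85.2
```

Request:
apply_moves:
  series: [0, 0, 0.14, -15, 30, 20, 0, 0, 0, 0.14, -10, 30, 0, 0, 0, 0, 0.14, 0, 35, 0, 0, 0, 0, 0.14, 0, 35, 0, 0, 0, 0, 0.14, 0, 35, 0, 0]

```text
clock: 47.3
eef_pos: [354.0, -3.9, 191.3]
ee_rot: [-0.591, 0.388, -0.389, 0.591]
wrist_force: [1.1, 0.0, -0.4]
width: 85.5
```

Run:
```python
from h import *
import pickle
q,M=st(); s=avg("scene");t=avg("top");pickle.dump([t,s],open("c.pkl","wb"))
zoom(s,190,110,310,210,"s26.png",6);zoom(t,350,140,490,260,"t26.png",5)
```

```text
t 47.3 p [354.   -3.9 191.3] app [ 0.001 -0.    -1.   ] jaw [0.918 0.397 0.001] yawjaw 0.408 F [ 1.1  0.  -0.4] T [ 0.02 -0.07 -0.04] w 85.5 q [-0.01 -0.2  -0.44  1.33 -0.    1.15]
s26.png 6
t26.png 5
```

View pics/s26.png

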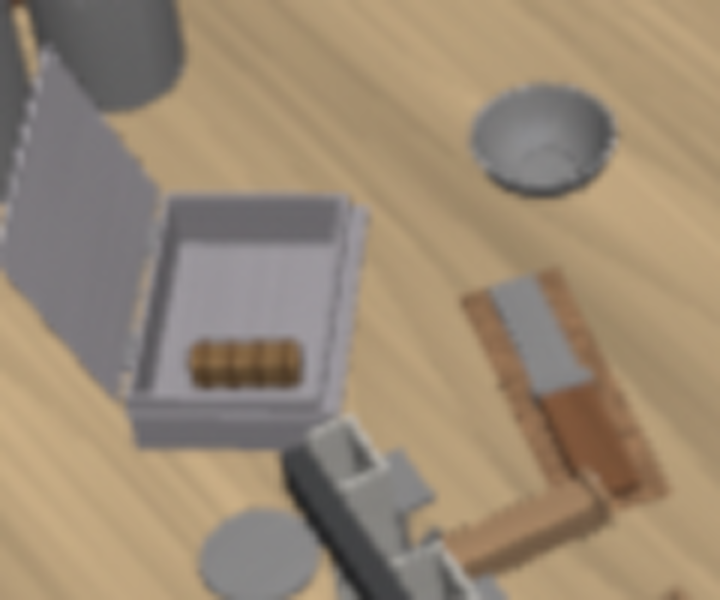

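View pics/t26.png

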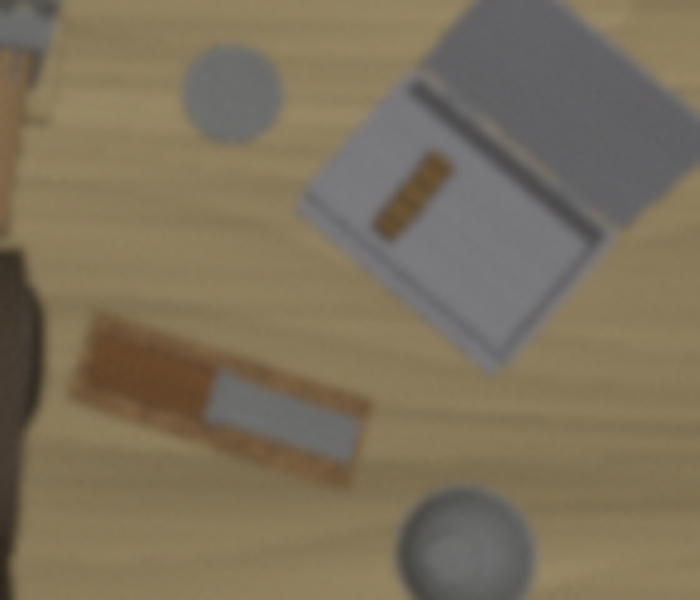

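Run:
```python
from h import *
import pickle
c,s=pickle.load(open("c.pkl","rb"))
def blob(cam,box,lo,hi,n=1):
    x0,y0,x1,y1=box; im=cv2.resize(cam["img"][y0:y1,x0:x1],None,fx=8,fy=8,interpolation=cv2.INTER_CUBIC)
    h=cv2.cvtColor(im,cv2.COLOR_RGB2HSV); m=cv2.inRange(h,lo,hi)
    cs=sorted(cv2.findContours(m,cv2.RETR_EXTERNAL,cv2.CHAIN_APPROX_NONE)[0],key=cv2.contourArea)[::-1][:n]
    return [ [(x0+(p[0][0]+.5)/8-.5,y0+(p[0][1]+.5)/8-.5) for p in q] for q in cs]
for nm,cam,box in(("top",c,(415,165,450,195)),("scene",s,(215,160,245,180))):
    q=blob(cam,box,(5,90,20),(30,255,255))[0]
    w=np.array([ray(cam,*p,28)[:2] for p in q],np.float32); print(nm,cv2.minAreaRect(w))
for nm,cam,box in(("top",c,(195,140,270,215)),("scene",s,(325,250,400,330))):
    q=blob(cam,box,(3,150,40),(16,255,255))[0]; 
    for z in(76,):
        w=np.array([ray(cam,*p,z)[:2] for p in q],np.float32); print(nm,"orange",cv2.fitEllipse(w))
zoom(c,190,130,275,215,"t27.png",7);zoom(s,320,255,405,335,"s27.png",7)
```

```text
top ((556.475341796875, -368.5683288574219), (16.320167541503906, 66.58165740966797), 52.03443908691406)
scene ((564.4463500976562, -363.3412780761719), (33.546077728271484, 67.00729370117188), 51.92593765258789)
top orange ((518.9158935546875, 327.6732177734375), (90.9827651977539, 97.46070098876953), 127.71988677978516)
scene orange ((527.46875, 334.7458801269531), (97.19183349609375, 119.30792236328125), 133.6434783935547)
t27.png 7
s27.png 7
```

View pics/t27.png

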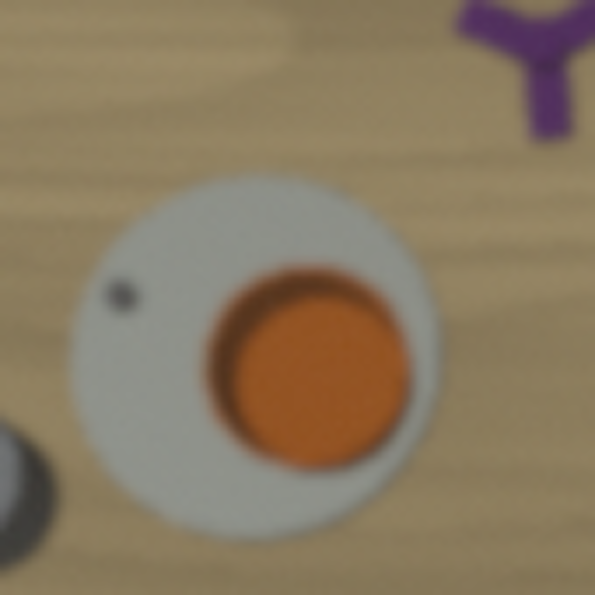

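View pics/s27.png

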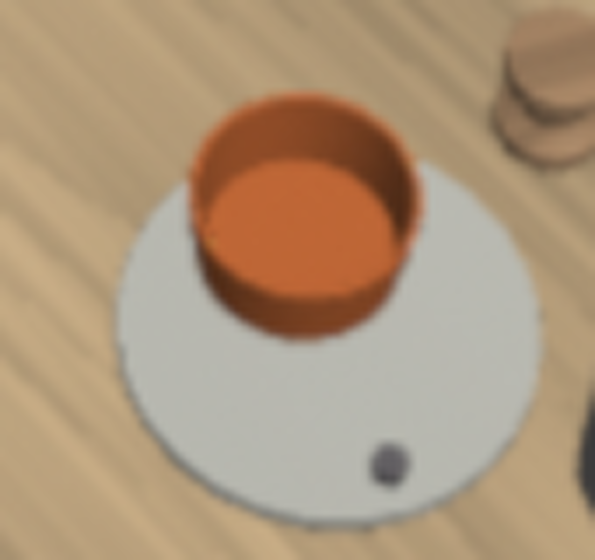

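Run:
```python
from h import *
import pickle
c,s=pickle.load(open("c.pkl","rb"))
T=lambda x,y:(190+(x+.5)/7-.5,130+(y+.5)/7-.5)
S=lambda x,y:(320+(x+.5)/7-.5,255+(y+.5)/7-.5)
print("floor",ray(c,*T(322,377),30),ray(s,*S(303,228),30))
print("rim",ray(c,*T(309,367),76), ray(s,*S(305,192),76))
print("rim edges",ray(c,*T(208,367),76),ray(c,*T(411,367),76),ray(s,*S(188,195),76),ray(s,*S(424,195),76))
print("table",ray(c,*T(257,357),26),ray(s,*S(329,335),26))
S=lambda x,y:(190+(x+.5)/6-.5,110+(y+.5)/6-.5)
T=lambda x,y:(350+(x+.5)/5-.5,140+(y+.5)/5-.5)
print("treat top", ray(c,*T(414,196),28), ray(s,*S(247,355),28))
t=np.array([.765,-.644]);y=np.array([.644,.765])
for X in (ray(c,*T(414,196),28), ray(s,*S(247,355),28)): print((X[:2]-[541.6,-398.7])@t,(X[:2]-[541.6,-398.7])@y)
for p in((190,345),(300,340),(192,368),(302,365)): X=ray(s,*S(*p),28); print((X[:2]-[541.6,-398.7])@t,(X[:2]-[541.6,-398.7])@y)
```

```text
floor [523.55930209 330.15432697  30.        ] [514.26469511 324.60224633  30.        ]
rim [519.89452657 328.62901229  76.        ] [520.91047232 329.17298016  76.        ]
rim edges [518.78806957 378.78602313  76.        ] [521.01115639 278.01085518  76.        ] [561.68198006 297.58021394  76.        ] [481.49526191 363.5363326   76.        ]
table [533.94794701 364.62079284  26.        ] [539.7289649  370.12371667  26.        ]
treat top [ 556.13386541 -369.36563971   28.        ] [ 559.0848779  -368.61602994   28.        ]
-7.772920984076258 31.80059494867586
-5.998145127741185 34.274498464082924
31.161866768013 26.109866988240803
-38.03704584450221 21.16048788023028
27.27166000845073 45.611435259638895
-41.68678301821165 42.40488735509511
```

Request:
apply_moves:
  series: [0, 0, 0.1, 14, -25, 0, 105, 0, 0, 0.1, 17, -30, 0, 105, 0, 0, 0.1, 17, -31, 0, 105, 0, 0, 0.1, 17, -31, 0, 105, 0, 0, 0.108, 17, -31, 0, 105]

```text
clock: 48.4
eef_pos: [436.7, -154.9, 191.0]
ee_rot: [-0.669, 0.228, -0.228, 0.669]
wrist_force: [1.3, 0.3, 0.9]
width: 50.4
```

Request:
apply_moves:
  series: [0, 0, 0, 17, -31, 0, 105, 0, 0, 0, 17, -31, 0, 105, 0, 0, 0, 17, -31, 0, 105, 0, 0, 0, 17, -31, 0, 105, 0, 0, 0, 17, -31, 0, 105]

```text
clock: 48.9
eef_pos: [521.5, -310.0, 190.7]
ee_rot: [-0.669, 0.23, -0.229, 0.669]
wrist_force: [-0.6, 0.5, -0.7]
width: 50.3
```

Request:
apply_moves:
  series: [0, 0, 0, 17, -31, -10, 105, 0, 0, 0, 17, -31, -20, 105, 0, 0, 0, 2, 0, -40, 105, 0, 0, 0, 0, 0, -30, 105, 0, 0, 0, 0, 0, 0, 105]

```text
clock: 49.4
eef_pos: [554.4, -369.1, 85.3]
ee_rot: [-0.668, 0.233, -0.226, 0.67]
wrist_force: [-0.1, 0.9, 0.2]
width: 50.4
```

Run:
```python
from h import *
q,M=st(); s=avg("scene",3); zoom(s,180,110,300,210,"s28.png",6)
```

```text
t 49.4 p [ 554.4 -369.1   85.3] app [-0.008  0.005 -1.   ] jaw [ 0.614  0.789 -0.001] yawjaw 0.910 F [-0.1  0.9  0.2] T [ 0.06 -0.01  0.03] w 50.4 q [-0.59  0.43  0.04  1.19 -0.    0.07]
s28.png 6
```

View pics/s28.png

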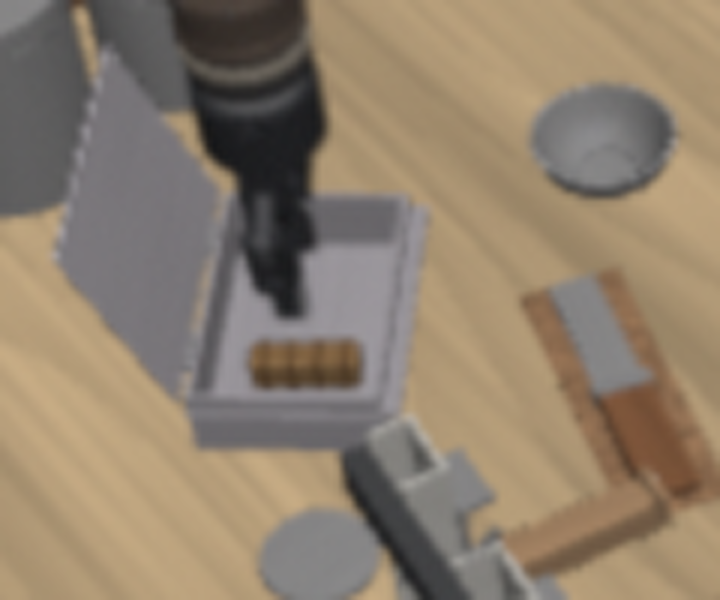

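Request:
apply_moves:
  series: [0, 0, 0, 0, 0, -25, 105, 0, 0, 0, 0, 0, -20, 105, 0, 0, 0, 0, 0, 0, 105, 0, 0, 0, 0, 0, 0, 105]

```text
clock: 49.95
eef_pos: [558.0, -370.4, 48.3]
ee_rot: [0.669, -0.228, 0.23, -0.669]
wrist_force: [0.3, -0.2, 1.1]
width: 50.1
```

Run:
```python
from h import *
q,M=st(); s=avg("scene",3); zoom(s,205,130,265,190,"s29.png",10)
print([((pix(s,[557.5,-369,z])-[205,130])*10).round() for z in (4,28)])
```

```text
t 50.0 p [ 558.  -370.4   48.3] app [ 0.002 -0.001 -1.   ] jaw [0.613 0.79  0.   ] yawjaw 0.911 F [ 0.3 -0.2  1.1] T [-0.03 -0.06  0.01] w 50.1 q [-0.59  0.45 -0.02  1.1   0.    0.07]
s29.png 10
[array([269., 427.]), array([260., 385.])]
```

View pics/s29.png

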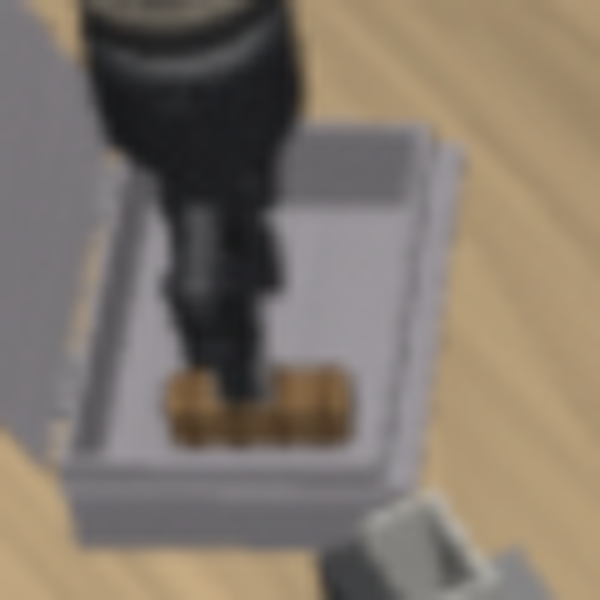

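Request:
apply_moves:
  series: [0, 0, 0, 0, 1, -20, 105, 0, 0, 0, 0, 0, -15, 105, 0, 0, 0, 0, 0, -5, 105, 0, 0, 0, 0, 0, 0, 105]

```text
clock: 50.5
eef_pos: [556.7, -368.7, 5.1]
ee_rot: [-0.669, 0.23, -0.228, 0.669]
wrist_force: [0.9, 0.7, 0.3]
width: 50.5
```

Run:
```python
from h import *
q,M=st(); s=avg("scene",3); zoom(s,205,130,265,190,"s30.png",10)
```

```text
t 50.5 p [ 556.7 -368.7    5.1] app [-0.002  0.001 -1.   ] jaw [ 0.613  0.79  -0.   ] yawjaw 0.911 F [0.9 0.7 0.3] T [ 0.06  0.02 -0.02] w 50.5 q [-0.58  0.47 -0.08  1.02 -0.    0.07]
s30.png 10
```

View pics/s30.png

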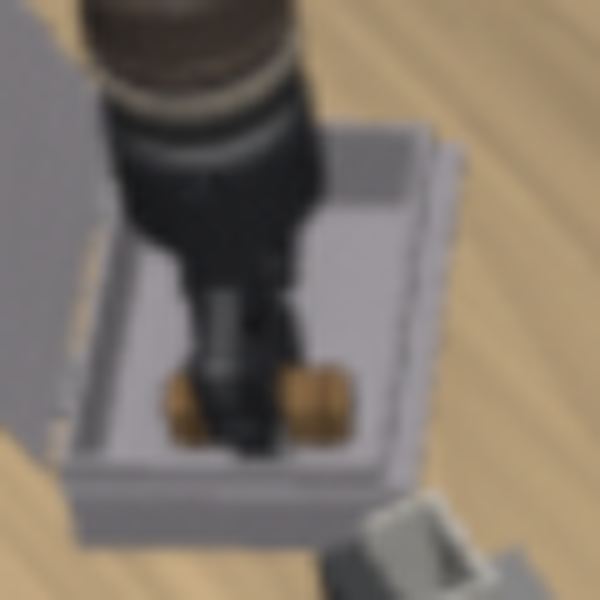

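Request:
apply_moves:
  series: [0, 0, 0, 0, 0, 3.5, 105, 0, 0, 0, 0, 0, 0, 255, 0, 0, 0, 0, 0, 0, 255, 0, 0, 0, 0, 0, 0, 255, 0, 0, 0, 0, 0, 0, 255]

```text
clock: 51.15
eef_pos: [557.7, -369.4, 10.4]
ee_rot: [0.669, -0.229, 0.23, -0.669]
wrist_force: [-0.7, -0.4, 5.8]
width: 20.3
```

Request:
apply_moves:
  series: [0, 0, 0, 0, 0, 0, 255, 0, 0, 0, 0, 0, 10, 255, 0, 0, 0, 0, 0, 25, 255, 0, 0, 0, 0, 0, 35, 255, 0, 0, 0, 0, 0, 40, 255]

```text
clock: 51.65
eef_pos: [556.3, -368.4, 119.6]
ee_rot: [-0.669, 0.23, -0.228, 0.669]
wrist_force: [0.6, -0.4, 0.1]
width: 20.6
```

Run:
```python
from h import *
q,M=st(); s=avg("scene",3); zoom(s,180,110,300,210,"s31.png",6)
```

```text
t 51.6 p [ 556.3 -368.4  119.6] app [-0.003  0.002 -1.   ] jaw [ 0.613  0.79  -0.   ] yawjaw 0.911 F [ 0.6 -0.4  0.1] T [-0.05 -0.07 -0.06] w 20.6 q [-0.58  0.42  0.1   1.25  0.    0.07]
s31.png 6
```

View pics/s31.png

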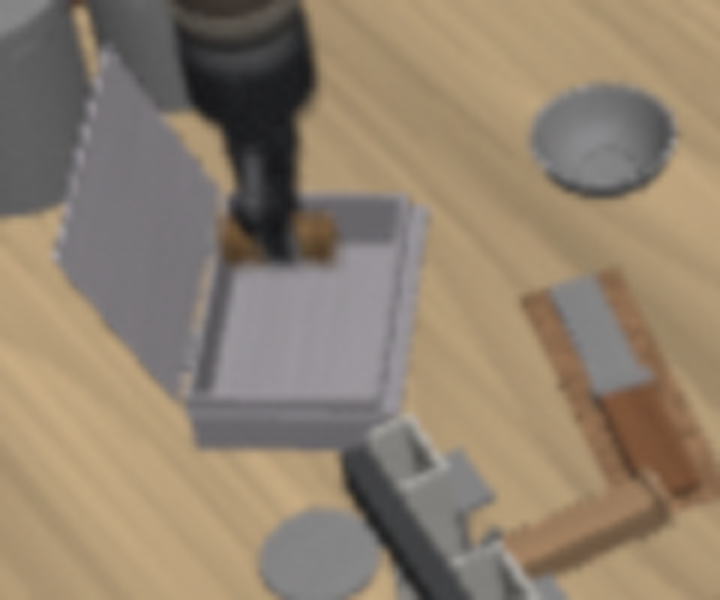

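Request:
apply_moves:
  series: [0, 0, 0, -26, 28, 20, 255, 0, 0, 0, -26, 28, 20, 255, 0, 0, 0, -26, 28, 20, 255, 0, 0, 0, -26, 28, 20, 255, 0, 0, 0, -26, 28, 0, 255]

```text
clock: 52.3
eef_pos: [426.7, -228.3, 201.0]
ee_rot: [0.669, -0.228, 0.23, -0.669]
wrist_force: [1.4, 0.2, -0.4]
width: 20.6
```

Request:
apply_moves:
  series: [0, 0, 0, -26, 28, 0, 255, 0, 0, 0, 0, 33, 0, 255, 0, 0, 0, 0, 33, 0, 255, 0, 0, 0, 0, 33, 0, 255, 0, 0, 0, 0, 33, 0, 255]

```text
clock: 52.8
eef_pos: [400.2, -67.7, 198.5]
ee_rot: [0.669, -0.23, 0.229, -0.669]
wrist_force: [0.3, 0.5, -0.4]
width: 20.5
```

Request:
apply_moves:
  series: [0, 0, 0, 0, 33, 0, 255, 0, 0, 0, 0, 33, 0, 255, 0, 0, 0, 0, 33, 0, 255, 0, 0, 0, 0, 33, 0, 255, 0, 0, 0, 0, 33, 0, 255]

```text
clock: 53.3
eef_pos: [400.3, 97.2, 198.5]
ee_rot: [0.669, -0.23, 0.228, -0.669]
wrist_force: [-0.6, 0.6, -0.0]
width: 20.6
```

Request:
apply_moves:
  series: [0, 0, 0, 0, 33, 0, 255, 0, 0, 0, 0, 33, 0, 255, 0, 0, 0, 0, 33, 0, 255, 0, 0, 0, 20, 24, 0, 255, 0, 0, 0, 25, 24, 0, 255]

```text
clock: 53.8
eef_pos: [445.4, 244.1, 198.6]
ee_rot: [0.67, -0.229, 0.228, -0.669]
wrist_force: [0.8, -0.9, -0.6]
width: 20.7
```

Run:
```python
from h import *
q,M=st()
```

```text
t 53.8 p [445.4 244.1 198.6] app [-0.002 -0.001 -1.   ] jaw [ 0.612  0.791 -0.002] yawjaw 0.913 F [ 0.8 -0.9 -0.6] T [ 0.01 -0.04 -0.02] w 20.7 q [ 0.5   0.1  -0.14  1.33  0.    1.16]
```

Request:
apply_moves:
  series: [0, 0, 0, 25, 28, 0, 255, 0, 0, 0, 25, 28, -20, 255, 0, 0, 0, 24, 27, -30, 255, 0, 0, 0, 0, 0, -30, 255, 0, 0, 0, 0, 0, 0, 255]

```text
clock: 54.3
eef_pos: [517.4, 324.7, 113.0]
ee_rot: [0.672, -0.231, 0.226, -0.666]
wrist_force: [-1.0, 0.3, -1.2]
width: 20.2
```

Request:
apply_moves:
  series: [0, 0, 0, 0, 0, 0, 255, 0, 0, 0, 0, 0, 0, 255]

```text
clock: 54.5
eef_pos: [520.5, 325.8, 121.3]
ee_rot: [-0.668, 0.229, -0.23, 0.669]
wrist_force: [0.8, -1.2, -0.1]
width: 20.6
```

Run:
```python
from h import *
q,M=st(); s=avg("scene",3); zoom(s,320,215,410,335,"s32.png",5); print(((pix(s,[520.5,329,76])-[320,215])*5).round())
```

```text
t 54.5 p [520.5 325.8 121.3] app [ 0.002  0.001 -1.   ] jaw [0.613 0.79  0.002] yawjaw 0.911 F [ 0.8 -1.2 -0.1] T [-0.02 -0.01  0.01] w 20.6 q [ 0.56  0.31 -0.05  1.21 -0.    1.22]
s32.png 5
[216. 334.]
```

View pics/s32.png

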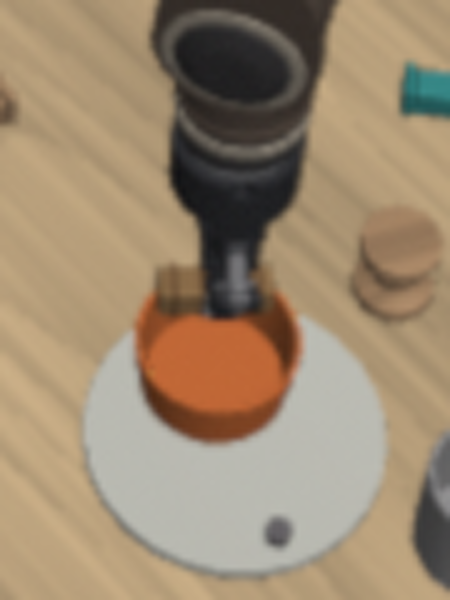

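Request:
apply_moves:
  series: [0, 0, 0, 0, 3, -25, 255, 0, 0, 0, 0, 0, -25, 255, 0, 0, 0, 0, 0, -20, 255, 0, 0, 0, 0, 0, -8, 255, 0, 0, 0, 0, 0, 0, 255]

```text
clock: 55.15
eef_pos: [519.9, 328.6, 41.4]
ee_rot: [0.669, -0.229, 0.229, -0.669]
wrist_force: [-0.3, -0.2, -1.3]
width: 20.4
```

Run:
```python
from h import *
q,M=st(); s=avg("scene",3); zoom(s,320,215,410,335,"s33.png",5)
```

```text
t 55.1 p [519.9 328.6  41.4] app [-0.001 -0.    -1.   ] jaw [ 0.613  0.79  -0.001] yawjaw 0.911 F [-0.3 -0.2 -1.3] T [ 0.02  0.03 -0.  ] w 20.4 q [ 0.56  0.36 -0.17  1.05 -0.    1.22]
s33.png 5
```

View pics/s33.png

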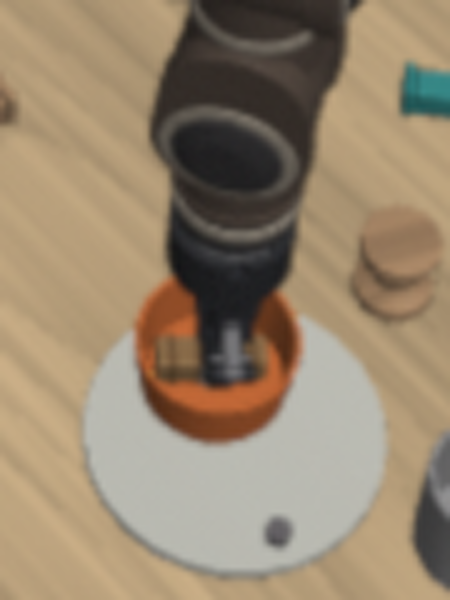

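Request:
apply_moves:
  series: [0, 0, 0, 0, 0, -3.5, 255, 0, 0, 0, 0, 0, 0, 255, 0, 0, 0, 0, 0, 0, 165, 0, 0, 0, 0, 0, 0, 160, 0, 0, 0, 0, 0, 0, 160]

```text
clock: 55.8
eef_pos: [520.3, 329.0, 38.2]
ee_rot: [-0.669, 0.229, -0.229, 0.669]
wrist_force: [-0.5, -1.0, 0.4]
width: 31.9
```

Request:
apply_moves:
  series: [0, 0, 0, 0, 0, 10, 160, 0, 0, 0, 0, 0, 25, 160, 0, 0, 0, 0, 0, 35, 160, 0, 0, 0, 0, 0, 40, 160, 0, 0, 0, 0, 0, 40, 100]

```text
clock: 56.3
eef_pos: [520.0, 328.8, 190.3]
ee_rot: [-0.669, 0.229, -0.229, 0.669]
wrist_force: [0.3, 1.0, -0.5]
width: 45.0
```

Request:
apply_moves:
  series: [0, 0, 0, -20, -25, 0, 0, 0, 0, 0, -25, -30, 0, 0, 0, 0, 0, -30, -33, 0, 0, 0, 0, 0, -20, -33, 0, 0, 0, 0, 0, 0, 0, 0, 0]

```text
clock: 56.8
eef_pos: [422.7, 205.1, 189.5]
ee_rot: [0.669, -0.23, 0.23, -0.669]
wrist_force: [-0.1, -0.2, -0.6]
width: 85.3
```

Run:
```python
from h import *
q,M=st(); s=avg("scene",3); zoom(s,180,110,440,310,"s34.png",3)
zoom(s,320,215,410,335,"s34b.png",5)
t=avg("top",3);zoom(t,170,90,490,270,"t34.png",2.5)
```

```text
t 56.8 p [422.7 205.1 189.5] app [ 0. -0. -1.] jaw [ 0.614  0.789 -0.   ] yawjaw 0.909 F [-0.1 -0.2 -0.6] T [ 0.03 -0.01  0.02] w 85.3 q [ 0.45  0.02 -0.24  1.31 -0.    1.11]
s34.png 3
s34b.png 5
t34.png 2.5
```

View pics/s34.png

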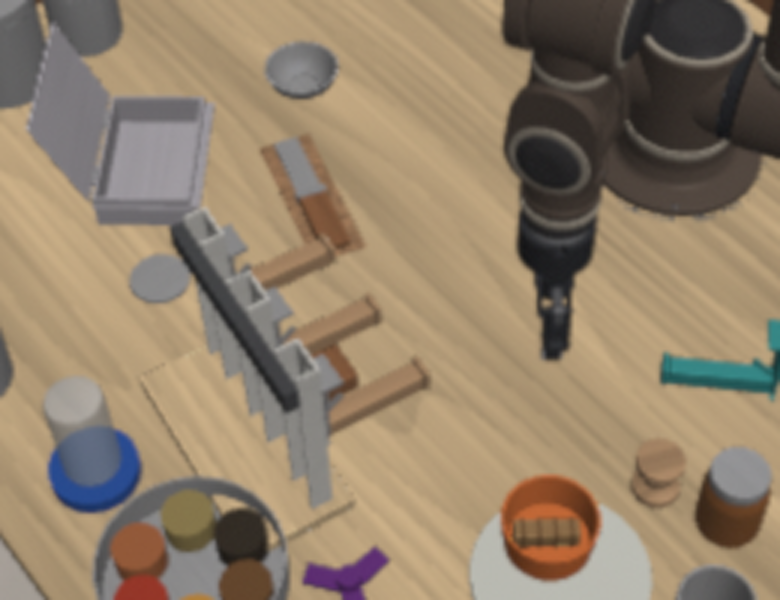

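View pics/s34b.png

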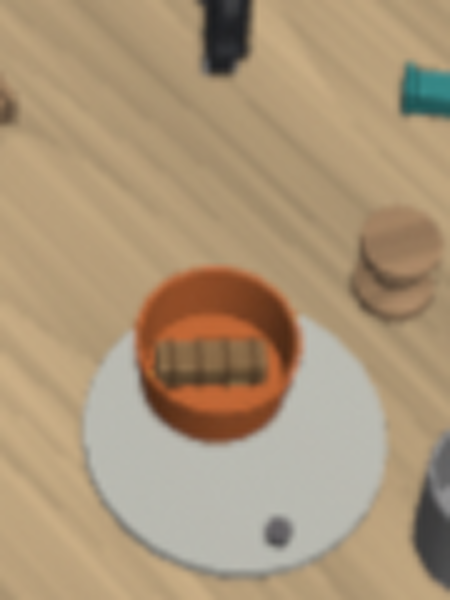

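View pics/t34.png

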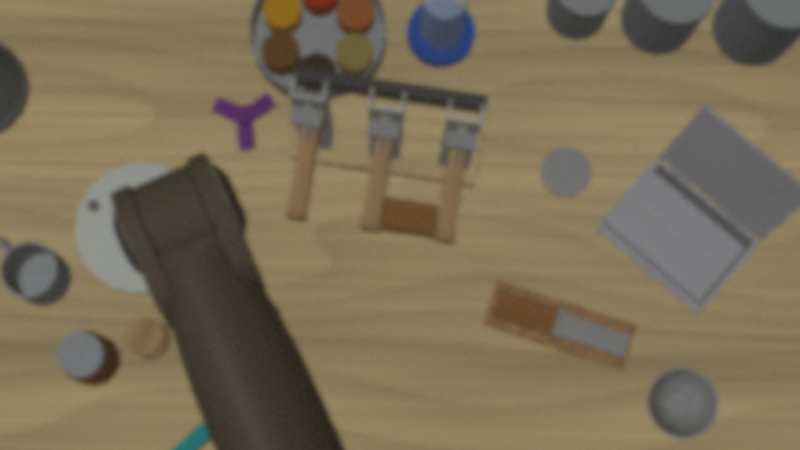

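The bar is in the cup. The task names the blade last, so I'll pick it up and lay it down again to keep that order.

Request:
apply_moves:
  series: [0, 0, -0.1, -1, -26, 0, 0, 0, 0, -0.1, -1, -33, 0, 0, 0, 0, -0.1, -1, -33, 0, 0, 0, 0, -0.1, -1, -33, 0, 0, 0, 0, -0.1, 0, -33, 0, 0]

```text
clock: 57.6
eef_pos: [421.7, 49.3, 187.9]
ee_rot: [0.591, -0.388, 0.388, -0.591]
wrist_force: [0.6, -0.1, 0.4]
width: 85.2
```

Request:
apply_moves:
  series: [0, 0, -0.1, 0, -33, 0, 0, 0, 0, -0.1, 0, -33, 0, 0, 0, 0, -0.1, 0, -33, 0, 0, 0, 0, -0.1, 0, -33, 0, 0, 0, 0, -0.1, 0, -33, 0, 0]

```text
clock: 58.1
eef_pos: [421.9, -116.2, 187.9]
ee_rot: [-0.476, 0.523, -0.522, 0.476]
wrist_force: [0.2, -0.6, 0.4]
width: 85.6
```

Request:
apply_moves:
  series: [0, 0, -0.1, 0, -33, 0, 0, 0, 0, -0.106, 0, -33, -20, 0, 0, 0, 0, 0, -30, -40, 0, 0, 0, 0, 0, 0, -40, 0, 0, 0, 0, 0, 0, 0, 0]

```text
clock: 58.6
eef_pos: [418.2, -210.0, 82.8]
ee_rot: [-0.422, 0.572, -0.565, 0.419]
wrist_force: [-0.1, 0.2, 0.6]
width: 85.6
```

Request:
apply_moves:
  series: [0, 0, 0, 0, 0, 0, 0, 0, 0, 0, 0, 0, 0, 0]

```text
clock: 58.8
eef_pos: [422.9, -211.1, 90.2]
ee_rot: [0.421, -0.567, 0.569, -0.422]
wrist_force: [-0.0, -0.7, -0.3]
width: 85.3
```

Run:
```python
from h import *
q,M=st(); s=avg("scene",3); zoom(s,230,110,350,210,"s35.png",6)
```

```text
t 58.8 p [ 422.9 -211.1   90.2] app [ 0.002 -0.001 -1.   ] jaw [ 0.957 -0.29   0.003] yawjaw -0.294 F [-0.  -0.7 -0.3] T [-0.05 -0.   -0.01] w 85.3 q [-0.46  0.07 -0.42  1.08  0.    1.4 ]
s35.png 6
```

View pics/s35.png

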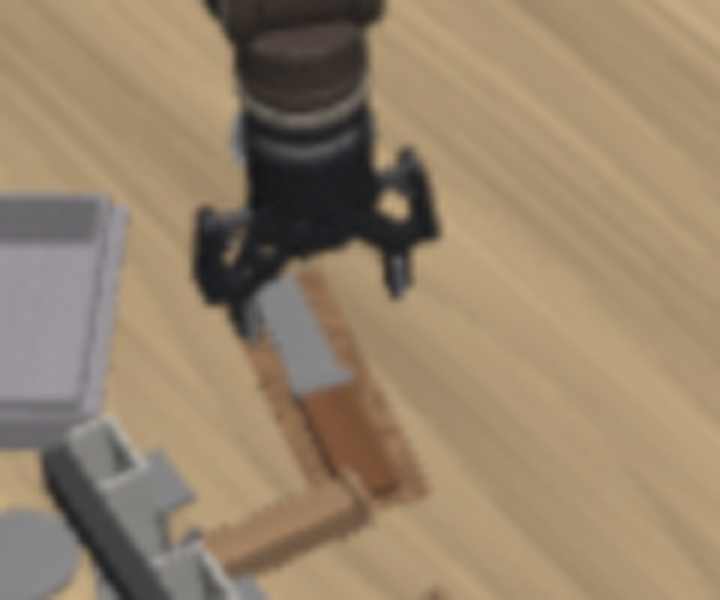

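Request:
apply_moves:
  series: [0, 0, 0, -4, -3.3, -30, 0, 0, 0, 0, 0, 0, -30, 0, 0, 0, 0, 0, 0, -20, 0, 0, 0, 0, 0, 0, -5, 0, 0, 0, 0, 0, 0, 0, 0]

```text
clock: 59.45
eef_pos: [417.5, -214.2, 3.5]
ee_rot: [0.421, -0.568, 0.568, -0.421]
wrist_force: [-0.5, -0.3, 0.3]
width: 85.4
```

Request:
apply_moves:
  series: [0, 0, 0, 0, 0, 0, 0, 0, 0, 0, 0, 0, 0, 0]

```text
clock: 59.65
eef_pos: [418.4, -214.8, 4.5]
ee_rot: [0.421, -0.567, 0.569, -0.422]
wrist_force: [-0.4, -0.1, 0.0]
width: 85.3
```

Request:
apply_moves:
  series: [0, 0, 0, 0, 0, -2.5, 0, 0, 0, 0, 0, 0, 0, 255, 0, 0, 0, 0, 0, 0, 255, 0, 0, 0, 0, 0, 0, 255, 0, 0, 0, 0, 0, 0, 255]

```text
clock: 60.15
eef_pos: [417.7, -214.6, 1.0]
ee_rot: [0.421, -0.568, 0.568, -0.421]
wrist_force: [1.1, -0.8, -1.1]
width: 36.4
```

Request:
apply_moves:
  series: [0, 0, 0, 0, 0, 0, 255, 0, 0, 0, 0, 0, 0, 255, 0, 0, 0, 0, 0, 15, 255, 0, 0, 0, 0, 0, 25, 255, 0, 0, 0, 0, 0, 0, 255]

```text
clock: 60.65
eef_pos: [418.7, -215.1, 42.8]
ee_rot: [0.421, -0.567, 0.569, -0.422]
wrist_force: [0.3, -0.3, -0.9]
width: 36.6
```

Run:
```python
from h import *
q,M=st(); s=avg("scene",3); zoom(s,230,110,350,210,"s36.png",6)
```

```text
t 60.6 p [ 418.7 -215.1   42.8] app [ 0.003 -0.002 -1.   ] jaw [ 0.957 -0.291  0.004] yawjaw -0.295 F [ 0.3 -0.3 -0.9] T [ 0.03 -0.06  0.01] w 36.6 q [-0.47  0.09 -0.5   0.97 -0.    1.39]
s36.png 6
```

View pics/s36.png

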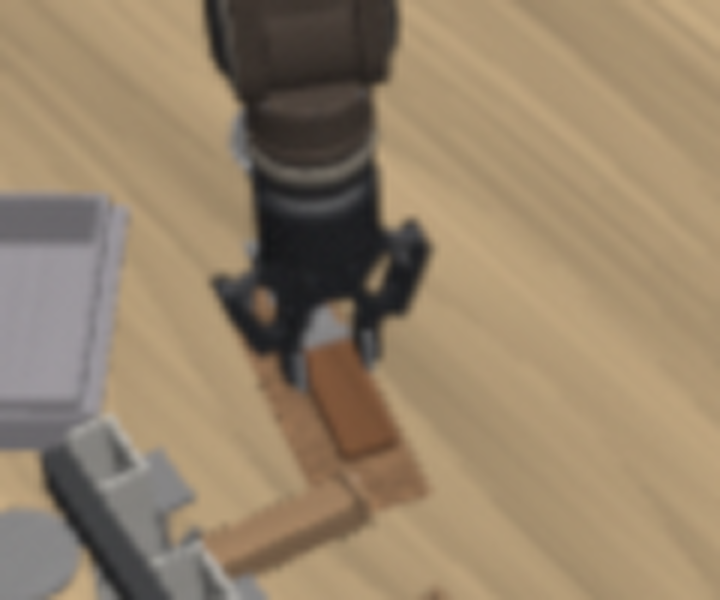

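Lifted; lay it back.

Request:
apply_moves:
  series: [0, 0, 0, 0, 0, -20, 255, 0, 0, 0, 0, 0, -14, 255, 0, 0, 0, 0, 0, -4, 255, 0, 0, 0, 0, 0, 0, 255]

```text
clock: 61.2
eef_pos: [416.1, -213.7, 1.5]
ee_rot: [-0.422, 0.569, -0.567, 0.421]
wrist_force: [0.1, -0.0, -0.4]
width: 36.1
```

Request:
apply_moves:
  series: [0, 0, 0, 0, 0, -2, 255, 0, 0, 0, 0, 0, 0, 255]

```text
clock: 61.4
eef_pos: [416.7, -214.1, 1.0]
ee_rot: [-0.421, 0.568, -0.568, 0.421]
wrist_force: [-4.8, 2.4, 8.8]
width: 36.3
```

Request:
apply_moves:
  series: [0, 0, 0, 0, 0, -1, 255, 0, 0, 0, 0, 0, 0, 255]

```text
clock: 61.6
eef_pos: [416.7, -214.1, 0.9]
ee_rot: [-0.421, 0.568, -0.568, 0.421]
wrist_force: [-7.4, 4.6, 19.3]
width: 36.5
```

Request:
apply_moves:
  series: [0, 0, 0, 0, 0, 2, 255, 0, 0, 0, 0, 0, 0, 180, 0, 0, 0, 0, 0, 0.5, 60, 0, 0, 0, 0, 0, 0, 0, 0, 0, 0, 0, 0, 0, 0]

```text
clock: 62.1
eef_pos: [417.2, -214.3, 1.9]
ee_rot: [-0.421, 0.568, -0.568, 0.421]
wrist_force: [0.4, 0.6, -1.0]
width: 78.5
```

Request:
apply_moves:
  series: [0, 0, 0, 0, 0, 20, 0, 0, 0, 0, 0, 0, 30, 0, 0, 0, 0, 0, 0, 40, 0, 0, 0, 0, -20, 20, 40, 0, 0, 0, 0, -20, 25, 40, 0]

```text
clock: 62.6
eef_pos: [377.3, -169.8, 172.4]
ee_rot: [-0.421, 0.568, -0.568, 0.421]
wrist_force: [0.2, -0.4, 0.1]
width: 85.2
```

Request:
apply_moves:
  series: [0, 0, 0, -15, 30, 20, 0, 0, 0, 0, -10, 30, 0, 0, 0, 0, 0, 0, 35, 0, 0, 0, 0, 0, 0, 35, 0, 0, 0, 0, 0, 0, 0, 0, 0]

```text
clock: 63.1
eef_pos: [352.4, -37.2, 191.3]
ee_rot: [-0.422, 0.567, -0.567, 0.423]
wrist_force: [-0.3, -0.9, -0.0]
width: 85.4
```

Run:
```python
from h import *
q,M=st(); s=avg("scene",4); zoom(s,180,110,440,310,"s37.png",3)
t=avg("top",4);zoom(t,170,90,490,270,"t37.png",2.5); zoom(s,220,160,310,280,"s37b.png",5)
# predicted flange corners when home
u=np.array([.992,-.127,0]);v=np.array([.127,.992,0])
for o in ([632.8,-79.7,120],[645.5,19.5,120],[658.2,118.7,120]):
    o=np.array(o); print([((pix(s,o+X)-[220,160])*5).round() for X in (-22*u+20*v+[0,0,100],-130*u+12*v+[0,0,26],-22*u+20*v+[0,0,109])])
```

```text
t 63.1 p [352.4 -37.2 191.3] app [ 0.001  0.001 -1.   ] jaw [ 0.958 -0.286  0.   ] yawjaw -0.290 F [-0.3 -0.9 -0. ] T [-0.02  0.01 -0.03] w 85.4 q [-0.11 -0.2  -0.44  1.33  0.    1.75]
s37.png 3
t37.png 2.5
s37b.png 5
[array([209., 162.]), array([357., 159.]), array([208., 153.])]
[array([286., 269.]), array([434., 259.]), array([285., 260.])]
[array([368., 383.]), array([516., 366.]), array([367., 374.])]
```

View pics/s37.png

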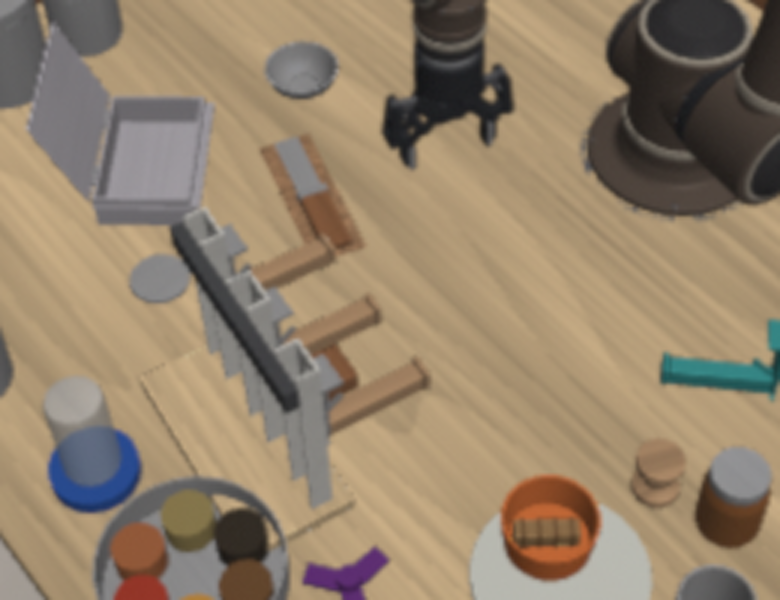

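View pics/t37.png

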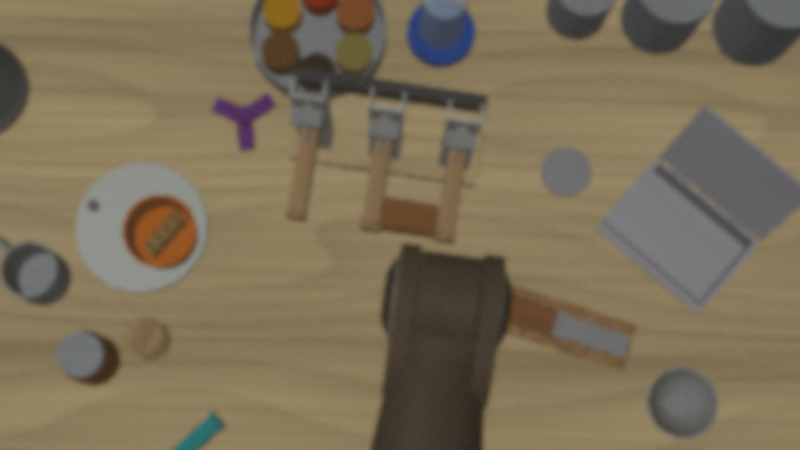

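View pics/s37b.png

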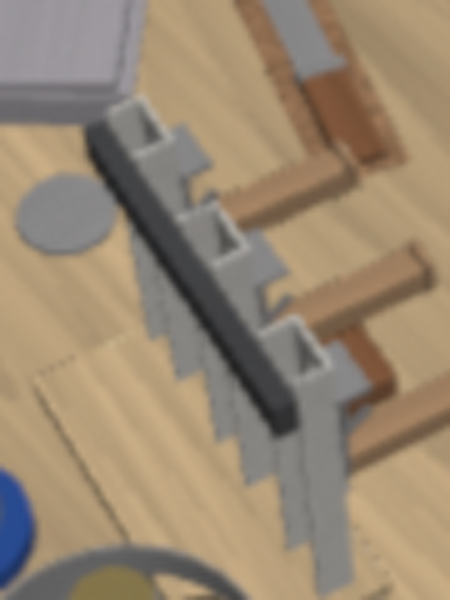

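```bash
python3 -c "
from h import *
print(r.finish_job())"
```

```text
the job is handed in; nothing more can be done
None
```

The shelf is ready and the job is handed in, at about 63 s of the 210 s allowed.

- **Perch arms:** All three are hung, one per upright. I pressed each flange until the nose gave way and it met a hard stop at about 219.5 mm (220 expected). In the last scene picture the flange corners lie within a few millimetres of where a locked arm should be. There is no direct reading of the catches.
- **Tin and seed bar:** I levered the lid open with the blade and pushed it back past upright. The tin held one seed bar, and it now lies flat in the orange cup.
- **Blade:** It had been knocked half off its mat, so I found it again before using it. I had to put it down on the mat to free the gripper for the seed bar. Afterwards I picked it up and laid it down again, so that it came last as asked. The last pictures show it flat on the mat.
- **Other things:** In the last pictures the toys, dishes and turquoise look-alike sit where they were. I checked them only by eye.

No check failed. The two cameras agreed to within about 2–3 mm on the fixed things, except the cup floor, where they differed by about 10 mm. I used the cup's rim centre instead, which agreed to about 1 mm.

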